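# Load the drilling templates on the jig board and start the station

## Task

Set up the drilling station: hang every template plate from the bench mat on the sloping jig board, one plate to a stud, passing the large end of its keyhole over the stud head and sliding the plate straight down the slope until it is fully home and flat on the board. When all are hung, start the station at the grey box by pressing the three round keys fully down and letting each come up again before the next: the smallest first, then the middle-sized one, then the largest. Leave the block, the roll of tape and the screw bin where they are.

Things in the scene. Friction and masses are not known exactly. Their poses are not given: they have to be found in the camera images.
- plate1_grip (a point): template plate 1 (plates are alike; one of four may be absent): aluminium plate 96 x 56 x 6 mm, 160 g, with a black grip bar standing on it, 12 mm thick (along x), 44 wide (y), 36 high above the plate. Point: middle of the bar, 24 mm above the plate's underside. x points to the keyhole end (up-slope when hung), z out of the top face. The plate spans x -21 to +75, y -28 to +28 mm from here
- plate1_slot (a point): plate 1: closed end of the keyhole's 12 mm wide narrow slot, where the stud's axis lies when fully home; on the underside, 59 mm along x and 24 mm below the grip point; same axes. The centre of the keyhole's large end (26 mm across) is 22 mm back from here (at x -22); the slot's closing edge is 6 mm beyond (x +6)
- plate2_grip (a point): template plate 2 (plates are alike; one of four may be absent): aluminium plate 96 x 56 x 6 mm, 160 g, with a black grip bar standing on it, 12 mm thick (along x), 44 wide (y), 36 high above the plate. Point: middle of the bar, 24 mm above the plate's underside. x points to the keyhole end (up-slope when hung), z out of the top face. The plate spans x -21 to +75, y -28 to +28 mm from here
- plate2_slot (a point): plate 2: closed end of the keyhole's 12 mm wide narrow slot, where the stud's axis lies when fully home; on the underside, 59 mm along x and 24 mm below the grip point; same axes. The centre of the keyhole's large end (26 mm across) is 22 mm back from here (at x -22); the slot's closing edge is 6 mm beyond (x +6)
- plate3_grip (a point): template plate 3 (plates are alike; one of four may be absent): aluminium plate 96 x 56 x 6 mm, 160 g, with a black grip bar standing on it, 12 mm thick (along x), 44 wide (y), 36 high above the plate. Point: middle of the bar, 24 mm above the plate's underside. x points to the keyhole end (up-slope when hung), z out of the top face. The plate spans x -21 to +75, y -28 to +28 mm from here
- plate3_slot (a point): plate 3: closed end of the keyhole's 12 mm wide narrow slot, where the stud's axis lies when fully home; on the underside, 59 mm along x and 24 mm below the grip point; same axes. The centre of the keyhole's large end (26 mm across) is 22 mm back from here (at x -22); the slot's closing edge is 6 mm beyond (x +6)
- plate4_grip (a point): template plate 4 (plates are alike; one of four may be absent): aluminium plate 96 x 56 x 6 mm, 160 g, with a black grip bar standing on it, 12 mm thick (along x), 44 wide (y), 36 high above the plate. Point: middle of the bar, 24 mm above the plate's underside. x points to the keyhole end (up-slope when hung), z out of the top face. The plate spans x -21 to +75, y -28 to +28 mm from here
- plate4_slot (a point): plate 4: closed end of the keyhole's 12 mm wide narrow slot, where the stud's axis lies when fully home; on the underside, 59 mm along x and 24 mm below the grip point; same axes. The centre of the keyhole's large end (26 mm across) is 22 mm back from here (at x -22); the slot's closing edge is 6 mm beyond (x +6)
- board: fixed plywood jig board sloping 20 degrees, 140 mm up the slope, 316 mm wide, with four studs in a row. Origin: on its surface, midway between studs 2 and 3. x points up the slope (towards the robot), y along the row, z square out of the board. It reaches 42 mm up-slope and 98 mm down-slope of the studs. Friction may hold a plate on the slope: push it down. Any plate on any stud, one each
- stud1 (a point): stud 1 of four, 76 mm apart: steel mushroom stud, shank 8 mm diameter, head 18 mm diameter with its underside 8.5 mm and its top 12.5 mm above the board. Point: on the stud's axis at the board's surface, 58 mm above the table; axes as the board's
- stud2 (a point): stud 2 of four, 76 mm apart: steel mushroom stud, shank 8 mm diameter, head 18 mm diameter with its underside 8.5 mm and its top 12.5 mm above the board. Point: on the stud's axis at the board's surface, 58 mm above the table; axes as the board's
- stud3 (a point): stud 3 of four, 76 mm apart: steel mushroom stud, shank 8 mm diameter, head 18 mm diameter with its underside 8.5 mm and its top 12.5 mm above the board. Point: on the stud's axis at the board's surface, 58 mm above the table; axes as the board's
- stud4 (a point): stud 4 of four, 76 mm apart: steel mushroom stud, shank 8 mm diameter, head 18 mm diameter with its underside 8.5 mm and its top 12.5 mm above the board. Point: on the stud's axis at the board's surface, 58 mm above the table; axes as the board's
- key_small_top (a point): centre of the top face of the small round grey push key (cap 18 mm diameter) on the start box, a grey box 75 x 190 x 35 mm. The three keys stand in a row 60 mm apart, in an order that changes; pressed straight down
- key_small (a joint): how far the small key is pressed: 0 up, 0.006 m fully down (about 5 N); it springs back. It counts as pressed from 0.004
- key_medium_top (a point): centre of the top face of the medium round grey push key (cap 29 mm diameter) on the start box, a grey box 75 x 190 x 35 mm. The three keys stand in a row 60 mm apart, in an order that changes; pressed straight down
- key_medium (a joint): how far the medium key is pressed: 0 up, 0.006 m fully down (about 5 N); it springs back. It counts as pressed from 0.004
- key_large_top (a point): centre of the top face of the large round grey push key (cap 42 mm diameter) on the start box, a grey box 75 x 190 x 35 mm. The three keys stand in a row 60 mm apart, in an order that changes; pressed straight down
- key_large (a joint): how far the large key is pressed: 0 up, 0.006 m fully down (about 5 N); it springs back. It counts as pressed from 0.004
- block: bystander: pine block 90 x 70 x 35 mm with a 30 mm hole; loose; origin under its centre
- tape: bystander: roll of paper tape, 84 mm diameter, 22 mm high; loose; origin under its centre
- screwbin: bystander: blue open bin of screws 100 x 140 x 55 mm; loose; origin under its centre
Things that resemble listed ones, but are neither listed nor needed, are in the scene too. Leave any blue or red look-alike of the part that bears plate2_grip alone. What is shaped like the part that bears plate1_grip but turquoise is not meant.

How it is judged:
On the way, in this order (a step that is already met when the one before it is completed fails the run):
1. every plate is locked fully home on a stud, flat on the board ((distance between plate1_slot and stud1 below 0.007 m or distance between plate1_slot and stud2 below 0.007 m or distance between plate1_slot and stud3 below 0.007 m or distance between plate1_slot and stud4 below 0.007 m) and angle between the z axis of each of plate1_slot, plate2_slot, plate3_slot, plate4_slot and the z axis of stud1, either way round below 0.09 rad and angle between the x axis of each of plate1_slot, plate2_slot, plate3_slot, plate4_slot and the x axis of stud1, either way round below 0.3 rad and (distance between plate2_slot and stud1 below 0.007 m or distance between plate2_slot and stud2 below 0.007 m or distance between plate2_slot and stud3 below 0.007 m or distance between plate2_slot and stud4 below 0.007 m) and (distance between plate3_slot and stud1 below 0.007 m or distance between plate3_slot and stud2 below 0.007 m or distance between plate3_slot and stud3 below 0.007 m or distance between plate3_slot and stud4 below 0.007 m) and (distance between plate4_slot and stud1 below 0.007 m or distance between plate4_slot and stud2 below 0.007 m or distance between plate4_slot and stud3 below 0.007 m or distance between plate4_slot and stud4 below 0.007 m)), for 0.3 s.
2. the small key is pressed down, the other two up (value of joint key_small above 0.004 m and value of joint each of key_medium, key_large below 0.002 m), for 0.05 s.
3. the medium key is pressed down, the other two up (value of joint key_medium above 0.004 m and value of joint each of key_small, key_large below 0.002 m), for 0.05 s.
4. the large key is pressed down, the other two up (value of joint key_large above 0.004 m and value of joint each of key_small, key_medium below 0.002 m), for 0.05 s.
At the end, for the whole second after the job is handed in: every plate present has its slot end within 7 mm of a stud's foot, lies flat on the board within 0.09 rad and points up the slope within 0.30 rad; all three keys have come up again (under 2 mm) (all of step 1 and value of joint each of key_small, key_medium, key_large below 0.002 m); the robot touches nothing.
It fails at once if two keys are down at once (value of joint each of key_small, key_medium above 0.003 m or value of joint each of key_small, key_large above 0.003 m or value of joint each of key_medium, key_large above 0.003 m).
It fails at once if the block is displaced by more than 40 mm (distance of block from where it was at the start of the episode above 0.04 m).
It fails at once if the tape is displaced by more than 40 mm (distance of tape from where it was at the start of the episode above 0.04 m).
It fails at once if the screwbin is displaced by more than 40 mm (distance of screwbin from where it was at the start of the episode above 0.04 m).
Of plate1, plate2, plate3, plate4 only 3 to 4 are there at a start; the rules pass over those that are not, and their reading is None.
At some moment in a run one of plate1, plate2, plate3, plate4 may be knocked a few centimetres aside while the robot is not near it.
Once in a run the grip may slacken for a moment while it holds something.
It also fails if it takes over 210 s, if anything falls off the work surface, if the arm or the gripper's body presses on something with over 40 N, if the wrist force passes 120 N, or if a joint passes its speed limit or range.

## Robot

A 7-joint arm with a two-finger parallel gripper is mounted at the origin on the work surface. World frame = base frame: x ahead of the robot, y to its left, z up, the work surface at z = 0. Lengths are in m, angles in rad, forces in N, time in s.
With the tool pointing down it reaches from about 0.4 to 0.85 m from the base axis. Payload 4.5 kg.
Tool frame: the origin (TCP) lies on the centre line of the jaws, within the pads' length; the fingertips stand 8 mm ahead of it and the grasp point (between the pads) lies 11 mm behind it (ctrl.tips_ahead is the distance from the TCP to the fingertips, in m); z points along the fingers, y is the direction in which the jaws open and shut (so a half turn about z gives the same grasp; the last joint's range is limited). The gripper opens to 85 mm and grips with 20 to 120 N. Pads are 22 mm wide; open, the fingers measure 114 mm over their backs; the gripper's body (76 mm by 85 mm) begins 54 mm behind the grasp point. The pads swing forward as they close: fully open they stand 13 mm farther back than shut.
Start: joints at [1.183, 0.689, -0.195, 1.565, 0.157, 0.902, -0.215], TCP at [0.256, -0.57, 0.239] pointing down, gripper open.
Joint ranges: [-3.01, 3.01], [-0.46, 2.08], [-1.47, 1.51], [0.13, 2.56], [-1, 4.14], [0.04, 2.09], [-2.66, 2.66]. Speed limits (rad/s): [2.57, 2.57, 3.14, 3.14, 3.14, 3.14, 3.14].

## Interface

Orientations are given as a 3x3 rotation matrix whose columns are the frame's x, y, z axes.
In Python, from workcell import ctrl gives the robot as it stands.
- The arm moves only by the tool move_arm, never from a script. Its argument "steps" is text: rows parted by semicolons, each of 7 numbers parted by spaces: the shift along the world's x, y, z in cm, then the turn, a rotation vector about the world's x, y, z in rad, then the closure, from 0 (fully open) to 1 (shut). A call has exactly 10 rows; each row shifts and turns the pose as measured when the row begins; what a row does not reach is not made up. A row lasts 1/10 s, in which the tool goes at most 50 mm and 8.59 degrees, less where a joint would pass 70% of its speed; a pose out of reach is approached as far as the arm can. A call with a gripper value outside its range is refused whole. The fingers move at their own pace and stop on an object; "force" is the grip in N (left out, the last holds). Time passes only in rows, so rows that do not move let the fingers close, or fill a call up. It gives the time, the measured TCP pose, the force and the opening at its end, in the units of the state.
- ctrl.read_state(): the state, without advancing time (a new reading comes with each control period).
- ctrl.grab_frame(name): name is "side" or "top" or "wrist"; returns a dict with "frame" (400x640x3 uint8, red, green, blue), "vertical_fov" (degrees; the focal length in pixels is half the picture's height over the tangent of half this angle, whatever the lens; pixels are square), "cx", "cy" (the principal point, pixels), "cam_to_world" (4x4, takes a point from camera to world coordinates). Camera axes: x right, y down, z forward; pixel columns grow to the right and rows downward; lengths in m; the calibration is good to about 2 mm. A picture is of the moment at which its call begins. There is no depth.
- ctrl.hand_in(): hands the job in, once; it reports no verdict.
The state is a dict: "time_s": time; "q": joint angles; "qd": joint speeds; "tau": joint torques, N m; "tcp_pos": TCP position; "tool_rot": TCP orientation; "wrist_force": force on the tool from outside, world axes, zero at the start; "moment": the same for the moment, N m; "finger_gap": finger opening in m.
Only numpy, scipy, OpenCV 4.12 (cv2) and the standard library are available. Lean on these libraries where they do the work, as an engineer would, in place of code of your own. Each camera call takes 0.05 s, during which the arm holds its last target. There are 200 camera calls.

## Working session

There is one attempt and no reset: what is moved stays moved. The work goes in short steps, Python scripts to look and compute and a tool call to move; the robot and the scene stay as the last step left them, time stands still between calls to the robot, and variables do not carry over. Pictures are saved under pics/ and viewed, about 12 in all and at most 16, crops included, and the job is handed in when it is done.

Besides the shell and the picture viewer there is one more tool, called after ">>>" as name(argument=value, ...), one argument or row to a line, values as JSON. move_arm: Moves the arm, as the interface text tells. Its arguments: {"type":"object","properties":{"steps":{"type":"string"},"force":{"type":"number"}},"required":["steps"]}

```bash
mkdir -p pics; ls
cat > h.py <<'E'
import numpy as np, cv2, pickle, sys
from workcell import ctrl
def grab(n,save=None):
    f=ctrl.grab_frame(n)
    if save:
        cv2.imwrite('pics/'+save+'.png',f['frame'][:,:,::-1]); pickle.dump(f,open(save+'.pkl','wb'))
    return f
def foc(f): return f['frame'].shape[0]/2/np.tan(np.radians(f['vertical_fov'])/2)
def ray(f,u,v):
    T=np.array(f['cam_to_world']); d=T[:3,:3]@np.array([(u-f['cx'])/foc(f),(v-f['cy'])/foc(f),1.]); return T[:3,3],d
def onz(f,u,v,z):
    o,d=ray(f,u,v); return o+d*(z-o[2])/d[2]
def proj(f,p):
    T=np.array(f['cam_to_world']); c=T[:3,:3].T@(np.array(p)-T[:3,3]); return np.array([f['cx'],f['cy']])+foc(f)*c[:2]/c[2]
E
python3 - <<'E'
from h import *
np.set_printoptions(precision=4,suppress=True)
for n in('top','side','wrist'):
    f=grab(n,n+'0'); print(n,f['vertical_fov'],f['cx'],f['cy'],[k for k in f]); print(np.array(f['cam_to_world']))
s=ctrl.read_state();print(s)
E
```

```text
pics
top 50.50458524864804 320.5917405153072 194.524163568884 ['frame', 'vertical_fov', 'cx', 'cy', 'cam_to_world']
[[ 0.0091 -0.9932  0.1158  0.3799]
 [-0.9999 -0.0079  0.0106  0.1111]
 [-0.0096 -0.1158 -0.9932  1.1801]
 [ 0.      0.      0.      1.    ]]
side 48.05184908238049 320.5798688370069 200.98616114508457 ['frame', 'vertical_fov', 'cx', 'cy', 'cam_to_world']
[[-0.7924 -0.403   0.458  -0.1449]
 [-0.6097  0.4975 -0.6171  1.0133]
 [ 0.0208 -0.7682 -0.6399  1.0145]
 [ 0.      0.      0.      1.    ]]
wrist 67.5186433908199 317.4360587478454 200.43672336610015 ['frame', 'vertical_fov', 'cx', 'cy', 'cam_to_world']
[[ 0.409  -0.8621 -0.2993  0.3333]
 [-0.9125 -0.3867 -0.1332 -0.5351]
 [-0.0009  0.3276 -0.9448  0.3726]
 [ 0.      0.      0.      1.    ]]
{'time_s': 0.15, 'q': array([ 1.1828,  0.6898, -0.1946,  1.5661,  0.1573,  0.9025, -0.2151]), 'qd': array([ 0.0008, -0.0033, -0.0003, -0.004 , -0.0001,  0.0007,  0.0007]), 'tau': array([ -0.0014, -53.9937,  -1.2682, -15.8717,   0.0093,   0.0065,
        -0.    ]), 'tcp_pos': array([ 0.2557, -0.5698,  0.2387]), 'tool_rot': array([[ 0.9123,  0.4095, -0.0006],
       [ 0.4095, -0.9123,  0.0012],
       [-0.0001, -0.0014, -1.    ]]), 'wrist_force': array([ 0.3632,  1.028 , -0.1377]), 'moment': array([ 0.0098,  0.0034, -0.0107]), 'finger_gap': 0.08525308620889918}
```

View pics/top0.png

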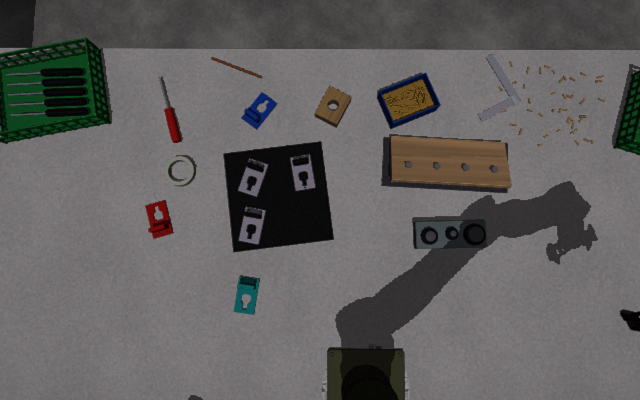

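View pics/side0.png

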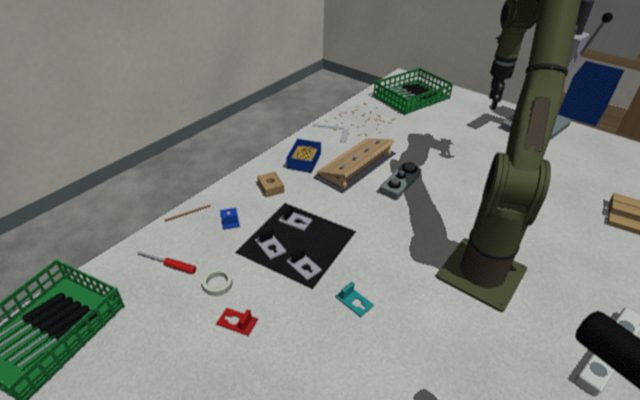

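Three plates lie on the mat, at about (253,178), (302,172) and (252,225). Keyhole ends point towards the robot. The board is at about (447,162) and its studs at (408..493, 164..168). The keys from left to right are medium, small and large, at (430,235), (452,233) and (474,233). I'll zoom in.

Run:
```python
from h import *
a=cv2.imread('pics/top0.png')
m=cv2.resize(a[135:260,215:345],None,fx=4,fy=4,interpolation=cv2.INTER_CUBIC)
b=cv2.resize(a[125:250,380:515],None,fx=4,fy=4,interpolation=cv2.INTER_CUBIC)[:, :]
c=np.hstack([m,b]); c=cv2.resize(c,None,fx=.75,fy=.75); print(c.shape)
cv2.imwrite('pics/z.png',np.clip(c.astype(float)*1.5,0,255).astype('uint8'))
f=pickle.load(open('top0.pkl','rb'))
for n,u,v,z in [('stud1',408,164,.07),('stud4',493,168,.07),('km',430,235,.045),('ks',452,233,.045),('kl',474,233,.045),('A',253,178,.006),('B',302,172,.006),('C',252,225,.006),('bin',409,100,.03)]: print(n,onz(f,u,v,z).round(3))
```

```text
(375, 795, 3)
stud1 [ 0.593 -0.108  0.07 ]
stud4 [ 0.583 -0.332  0.07 ]
km [ 0.406 -0.169  0.045]
ks [ 0.412 -0.227  0.045]
kl [ 0.412 -0.285  0.045]
A [0.562 0.314 0.006]
B [0.58  0.176 0.006]
C [0.43  0.313 0.006]
bin [ 0.782 -0.122  0.03 ]
```

View pics/z.png

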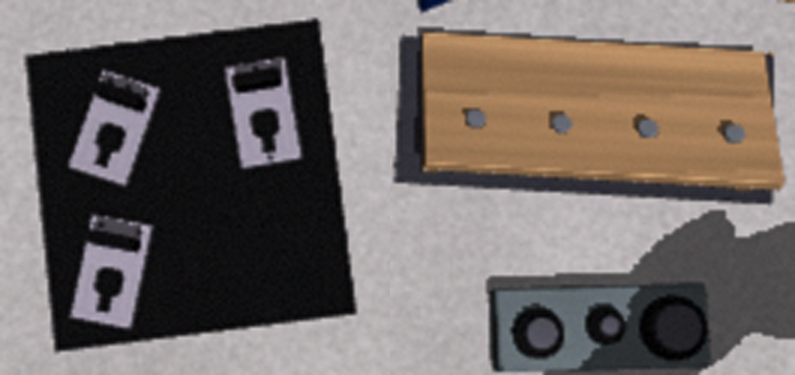

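The zoom confirms that the bars are at the far (+x) side and the keyholes point at the robot. Both are roughly aligned with the board. I'm moving over the board for a close wrist view.

>>> move_arm(
  steps="3 3.3 0.5 0 0 0.115 0;3 3.3 0.5 0 0 0.115 0;3 3.3 0.5 0 0 0.115 0;3 3.3 0.5 0 0 0.115 0;3 3.3 0.5 0 0 0.115 0;3 3.3 0 0 0 0.115 0;3 3.3 0 0 0 0.115 0;3 3.3 0 0 0 0.115 0;3 3.3 0 0 0 0.115 0;3 3.3 0 0 0 0.115 0",
)

```text
time_s: 1.15
tcp_pos: [0.5546, -0.2337, 0.262]
tool_rot: [[-0.028, 1.0, -0.004], [1.0, 0.028, -0.009], [-0.009, -0.004, -1.0]]
wrist_force: [0.7, -0.2, -0.5]
finger_gap: 0.0854
```

Run:
```python
from h import *
s=ctrl.read_state();print(s['tcp_pos'].round(3),s['tool_rot'].round(3),s['q'].round(2),s['time_s'])
grab('wrist','w1')
a=cv2.imread('pics/w1.png'); cv2.imwrite('pics/w1b.png',cv2.resize(a,(800,500),interpolation=cv2.INTER_CUBIC))
```

```text
[ 0.555 -0.234  0.262] [[-0.028  1.    -0.004]
 [ 1.     0.028 -0.009]
 [-0.009 -0.004 -1.   ]] [ 0.6   0.66 -0.5   1.6   0.38  0.97  0.  ] 1.15
```

View pics/w1b.png

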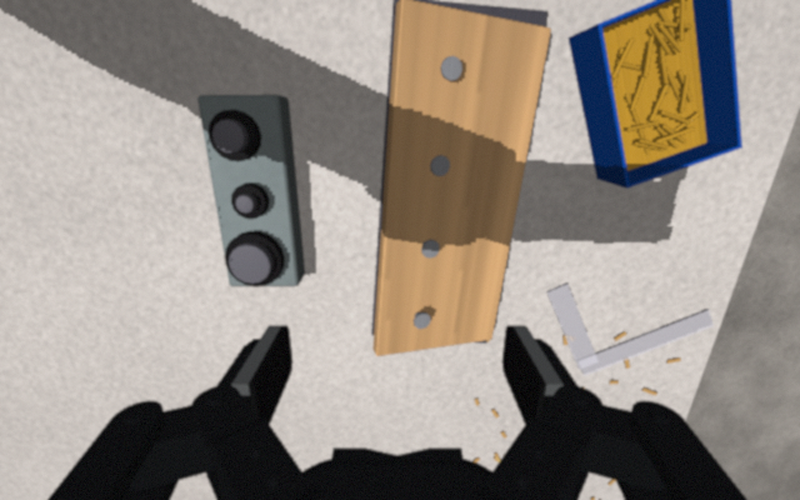

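The wrist view shows the studs in 640x400 pixels at (362,55), (352,132), (344,198) and (337,256). The keys are at (188,107) medium, (199,160) small and (203,207) large. I'm refining the positions numerically.

```bash
cat >> h.py <<'E'
def blob(f,u,v,r,cond):
    """centre of the connected blob meeting cond(rgb,hsv) nearest (u,v), 4x upsampled"""
    k=4; a=f['frame'][v-r:v+r,u-r:u+r]; a=cv2.resize(a,None,fx=k,fy=k,interpolation=cv2.INTER_CUBIC)
    m=cond(a.astype(int),cv2.cvtColor(a,cv2.COLOR_RGB2HSV).astype(int)).astype('uint8')
    n,l,st,c=cv2.connectedComponentsWithStats(m)
    i=1+np.argmax(st[1:,4]); cs=max(cv2.findContours((l==i).astype('uint8'),0,1)[0],key=cv2.contourArea)
    e=cv2.fitEllipse(cs); return (np.array(e[0])+.5)/k+[u-r,v-r]-.5, np.array(e[1])/k, e[2]
E
python3 - <<'E'
from h import *
np.set_printoptions(precision=4,suppress=True)
f=pickle.load(open('w1.pkl','rb')); ft=pickle.load(open('top0.pkl','rb'))
P=[]
for u,v in [(362,55),(352,132),(344,198),(337,256)]:
    c,e,_=blob(f,u,v,16,lambda a,h:h[:,:,1]<70)
    p=onz(f,*c,.0697); P.append(p); print('w',c,e,p)
Q=[]
for u,v in [(408,164),(436,166),(465,167),(493,168)]:
    try:
        c,e,_=blob(ft,u,v,8,lambda a,h:h[:,:,1]<80); q=onz(ft,*c,.0697);Q.append(q); print('t',c,e,q)
    except Exception as x: print(x)
P=np.array(P); print(np.diff(P,axis=0), np.linalg.norm(np.diff(P,axis=0),axis=1), np.degrees(np.arctan2(*(P[0]-P[3])[:2])))
for n,u,v in [('m',188,107),('s',199,160),('l',203,207)]:
    print(n,onz(f,u,v,.05))
a=cv2.resize(f['frame'][30:290,150:450],None,fx=2.6,fy=2.2,interpolation=cv2.INTER_CUBIC)
E
```

```text
w [361.1017  54.3217] [17.5209 19.8078] [ 0.594  -0.1105  0.0697]
w [351.6998 132.156 ] [15.3613 16.7256] [ 0.5897 -0.1858  0.0697]
w [343.9922 198.6789] [13.7446 15.0854] [ 0.5858 -0.2613  0.0697]
w [337.2241 255.7921] [12.9334 14.3619] [ 0.5817 -0.3364  0.0697]
t [408.153 164.087] [6.3276 6.9269] [ 0.5924 -0.1087  0.0697]
t [436.7788 165.6464] [6.3867 7.046 ] [ 0.5888 -0.1843  0.0697]
t [465.5055 167.335 ] [6.3095 7.2062] [ 0.5848 -0.2601  0.0697]
t [494.2649 169.0748] [6.4586 7.22  ] [ 0.5807 -0.3358  0.0697]
[[-0.0043 -0.0753  0.    ]
 [-0.0039 -0.0755  0.    ]
 [-0.0041 -0.0751  0.    ]] [0.0754 0.0756 0.0752] 3.10258457327707
m [ 0.4096 -0.1659  0.05  ]
s [ 0.4154 -0.225   0.05  ]
l [ 0.4141 -0.284   0.05  ]
```

Studs agree between the two cameras to within 2 mm, at a pitch of 75.4 mm. Next, the mat.

>>> move_arm(
  steps="-0.6 4.4 0 0 0 0 0;-0.6 4.4 0 0 0 0 0;-0.6 4.4 0 0 0 0 0;-0.6 4.4 0 0 0 0 0;-0.6 4.4 0 0 0 0 0;-0.6 4.4 0 0 0 0 0;-0.6 4.4 0 0 0 0 0;-0.6 4.4 0 0 0 0 0;-0.6 4.4 0 0 0 0 0;-0.6 4.4 0 0 0 0 0",
)

```text
time_s: 2.2
tcp_pos: [0.498, 0.2191, 0.2595]
tool_rot: [[-0.029, 1.0, 0.003], [1.0, 0.029, -0.004], [-0.004, 0.002, -1.0]]
wrist_force: [1.2, -0.5, -0.0]
finger_gap: 0.0852
```

Run:
```python
from h import *
s=ctrl.read_state();print(s['tcp_pos'].round(4),s['tool_rot'].round(3),s['q'].round(2),s['time_s'])
grab('wrist','w2')
a=cv2.imread('pics/w2.png'); cv2.imwrite('pics/w2b.png',np.clip(cv2.resize(a,(800,500),interpolation=cv2.INTER_CUBIC)*1.3,0,255))
```

```text
[0.498  0.2191 0.2595] [[-0.029  1.     0.003]
 [ 1.     0.029 -0.004]
 [-0.004  0.002 -1.   ]] [-0.21  0.58 -0.48  1.78  0.35  0.86 -0.82] 2.2[ WARN:0@1.447] global loadsave.cpp:1063 imwrite_ Unsupported depth image for selected encoder is fallbacked to CV_8U.
```

View pics/w2b.png

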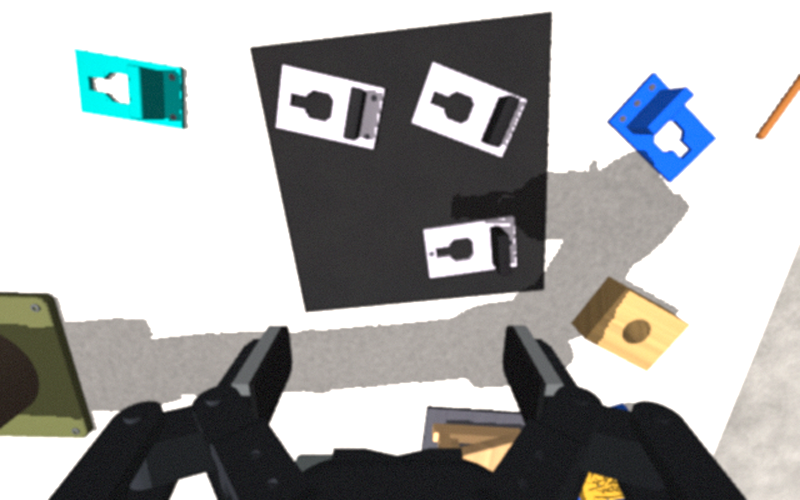

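All three plates are clearly visible, at 640-scale positions (262,86), (375,86) and (376,196). I'm rectifying the image to the plate plane and fitting rectangles.

```bash
cat >> h.py <<'E'
def rect(f,z,x0,x1,y0,y1,s=.0005):
    """rectified image of plane z: col -> -y, row -> -x (like top view)"""
    c=[(x1,y1),(x1,y0),(x0,y0),(x0,y1)]; src=np.float32([proj(f,(x,y,z)) for x,y in c])
    W,H=int((y1-y0)/s),int((x1-x0)/s); dst=np.float32([(0,0),(W,0),(W,H),(0,H)])
    return cv2.warpPerspective(f['frame'],cv2.getPerspectiveTransform(src,dst),(W,H),flags=cv2.INTER_CUBIC)
def plates(f,z,x0=.34,x1=.70,y0=.08,y1=.42,s=.0005,th=95):
    """fit each plate from its long sides and its keyhole-end edge: returns slot-end point, grip point and yaw of plate x"""
    r=rect(f,z,x0,x1,y0,y1,s); h=cv2.cvtColor(r,cv2.COLOR_RGB2HSV); m=((h[:,:,1]<60)&(h[:,:,2]>th)).astype('uint8')
    n,l,st,c=cv2.connectedComponentsWithStats(m); out=[]
    for i in range(1,n):
        w=st[i]
        if not 9000<w[4]<24000 or w[2]>260 or w[3]>260: continue
        cs=max(cv2.findContours((l==i).astype('uint8'),0,1)[0],key=cv2.contourArea)
        b=cv2.minAreaRect(cs); p=cv2.boxPoints(b); q=np.c_[x1-(p[:,1]+.5)*s,y1-(p[:,0]+.5)*s]
        e=[q[1]-q[0],q[2]-q[1]]; L=[np.linalg.norm(t) for t in e]; k=int(L[1]>L[0]); ax=e[k]/L[k]
        if ax[0]>0: ax=-ax
        ctr=q.mean(0); end=ctr+ax*L[k]/2; out.append(dict(end=end,yaw=np.degrees(np.arctan2(ax[1],ax[0])),size=(L[k],L[1-k]),grip=end-ax*.075,ctr=ctr))
    return out
E
python3 - <<'E'
from h import *
np.set_printoptions(precision=4,suppress=True)
for fn,z in (('w2',.0075),('top0',.0075),('top0',.0075)):
    f=pickle.load(open(fn+'.pkl','rb')); 
    for o in plates(f,z,th=95 if fn=='w2' else 85): print(fn,o)
f=pickle.load(open('w2.pkl','rb'))
print(onz(f,305*.8,310*.8,0),onz(f,545*.8,289*.8,0),onz(f,551*.8,13*.8,0))
cv2.imwrite('pics/r2.png',rect(f,.0075,.34,.70,.08,.42)[:,:,::-1])
E
```

```text
w2 {'end': array([0.5321, 0.1653], dtype=float32), 'yaw': np.float32(-169.74318), 'size': (np.float32(0.09903454), np.float32(0.059500396)), 'grip': array([0.6059, 0.1787], dtype=float32), 'ctr': array([0.5808, 0.1742], dtype=float32)}
w2 {'end': array([0.5186, 0.3288], dtype=float32), 'yaw': np.float32(161.84052), 'size': (np.float32(0.098854266), np.float32(0.05850905)), 'grip': array([0.5899, 0.3054], dtype=float32), 'ctr': array([0.5656, 0.3134], dtype=float32)}
w2 {'end': array([0.3828, 0.3215], dtype=float32), 'yaw': np.float32(169.42204), 'size': (np.float32(0.09877436), np.float32(0.05858953)), 'grip': array([0.4565, 0.3077], dtype=float32), 'ctr': array([0.4313, 0.3124], dtype=float32)}
top0 {'end': array([0.5324, 0.1674], dtype=float32), 'yaw': np.float32(-169.85083), 'size': (np.float32(0.094500884), np.float32(0.055643264)), 'grip': array([0.6062, 0.1806], dtype=float32), 'ctr': array([0.5789, 0.1757], dtype=float32)}
top0 {'end': array([0.5191, 0.3293], dtype=float32), 'yaw': np.float32(161.84729), 'size': (np.float32(0.09499187), np.float32(0.05563516)), 'grip': array([
[... 397 characters left out ...]
3), 'size': (np.float32(0.094500884), np.float32(0.055643264)), 'grip': array([0.6062, 0.1806], dtype=float32), 'ctr': array([0.5789, 0.1757], dtype=float32)}
top0 {'end': array([0.5191, 0.3293], dtype=float32), 'yaw': np.float32(161.84729), 'size': (np.float32(0.09499187), np.float32(0.05563516)), 'grip': array([0.5903, 0.306 ], dtype=float32), 'ctr': array([0.5642, 0.3145], dtype=float32)}
top0 {'end': array([0.3836, 0.3221], dtype=float32), 'yaw': np.float32(169.50853), 'size': (np.float32(0.09495952), np.float32(0.055682898)), 'grip': array([0.4574, 0.3084], dtype=float32), 'ctr': array([0.4303, 0.3134], dtype=float32)}
[0.3948 0.0886 0.    ] [0.674  0.1233 0.    ] [0.635  0.3994 0.    ]
```

Both cameras agree to about 1–2 mm, and the fitted sizes match 96x56. I'll write a helper that computes the deltas and go for plate B first, the one at y≈0.18.

```bash
cat >> h.py <<'E'
from scipy.spatial.transform import Rotation as Rn
np.set_printoptions(precision=4,suppress=True)
S20,C20=np.sin(np.radians(20)),np.cos(np.radians(20)); BY=176.9
U=np.array([np.cos(np.radians(BY)),np.sin(np.radians(BY)),0]); BX=U*C20+np.array([0,0,S20]); BZ=-U*S20+np.array([0,0,C20]); BYv=np.cross(BZ,BX)
HEAD={1:(.5932,-.1096,.0697),2:(.5892,-.1851,.0697),3:(.5853,-.2607,.0697),4:(.5812,-.3361,.0697)}
FOOT={k:np.array(v)-.0125*BZ for k,v in HEAD.items()}
def Rfrom(px,pz):  # tool y = -plate x, tool z = -plate z
    y,z=-np.array(px),-np.array(pz); return np.c_[np.cross(y,z),y,z]
def flat(yaw): return Rfrom((np.cos(np.radians(yaw)),np.sin(np.radians(yaw)),0),(0,0,1))
RB=Rfrom(BX,BZ)
def board(k,a,h,gz,dy=0.):
    """tcp with the grip a (m) down-slope of stud k, underside h above board, tcp gz above underside, dy along board y"""
    return FOOT[k]-BX*a+BZ*(h+gz)+BYv*dy
def delta(p,R):
    s=ctrl.read_state(); d=(np.array(p)-s['tcp_pos'])*100; r=Rn.from_matrix(R@s['tool_rot'].T).as_rotvec()
    print('t',round(s['time_s'],2),'shift cm',d.round(2),'turn',r.round(3),'| tcp',s['tcp_pos'].round(4),'F',s['wrist_force'].round(1),'M',s['moment'].round(2),'gap',round(s['finger_gap'],4))
E
python3 -c "
from h import *
R=flat(-169.75); delta((.607,.180,.12),R); delta((.607,.180,.02),R)
print(FOOT,BX,BZ,BYv)"
```

```text
t 2.25 shift cm [ 11.17  -5.06 -14.04] turn [-0.007  0.002  0.137] | tcp [0.4953 0.2306 0.2604] F [-0.3  7.8  1. ] M [0.51 0.06 0.02] gap 0.0856
t 2.25 shift cm [ 11.17  -5.06 -24.04] turn [-0.007  0.002  0.137] | tcp [0.4953 0.2306 0.2604] F [-0.3  7.8  1. ] M [0.51 0.06 0.02] gap 0.0856
{1: array([ 0.5889, -0.1094,  0.058 ]), 2: array([ 0.5849, -0.1849,  0.058 ]), 3: array([ 0.581 , -0.2605,  0.058 ]), 4: array([ 0.5769, -0.3359,  0.058 ])} [-0.9383  0.0508  0.342 ] [ 0.3415 -0.0185  0.9397] [-0.0541 -0.9985 -0.    ]
```

>>> move_arm(
  steps="1.1 -0.4 -1.4 0 0 0.015 0;1.1 -0.4 -1.4 0 0 0.015 0;1.1 -0.4 -1.4 0 0 0.015 0;1.1 -0.4 -1.4 0 0 0.015 0;1.1 -0.4 -1.4 0 0 0.015 0;1.1 -0.4 -1.4 0 0 0.015 0;1.1 -0.4 -1.4 0 0 0.015 0;1.1 -0.4 -1.4 0 0 0.015 0;1.1 -0.4 -1.4 0 0 0.015 0;1.1 -0.4 -1.4 0 0 0.015 0",
  force=60,
)

```text
time_s: 3.25
tcp_pos: [0.6121, 0.1771, 0.1079]
tool_rot: [[-0.191, 0.982, -0.003], [0.982, 0.191, -0.0], [0.0, -0.002, -1.0]]
wrist_force: [0.6, -0.3, 0.1]
finger_gap: 0.0852
```

```bash
python3 -c "
from h import *
R=flat(-169.75); delta((.607,.180,.12),R); delta((.607,.180,.02),R)
f=grab('top')
for o in plates(f,.0075,th=85): print(o['grip'],o['yaw'],o['size'])"
```

```text
t 3.25 shift cm [-0.51  0.29  1.21] turn [ 0.    -0.003 -0.013] | tcp [0.6121 0.1771 0.1079] F [ 0.6 -0.3  0.1] M [0.02 0.   0.01] gap 0.0852
t 3.25 shift cm [-0.51  0.29 -8.79] turn [ 0.    -0.003 -0.013] | tcp [0.6121 0.1771 0.1079] F [ 0.6 -0.3  0.1] M [0.02 0.   0.01] gap 0.0852
[0.6056 0.1805] -169.58397 (np.float32(0.09566193), np.float32(0.056523547))
[0.5898 0.3062] 161.88695 (np.float32(0.096492365), np.float32(0.05690237))
[0.4567 0.3086] 169.61116 (np.float32(0.096073754), np.float32(0.056688577))
```

The arm coasts after the last row, so I'll end moves with still rows. Plates unmoved. Descending on B.

>>> move_arm(
  steps="-0.3 0.1 -1.6 0 0 -0.006 0;-0.2 0.1 -1.6 0 0 -0.006 0;0 0.1 -1.6 0 0 0 0;0 0 -1.6 0 0 0 0;0 0 -1 0 0 0 0;0 0 -0.7 0 0 0 0;0 0 -0.4 0 0 0 0;0 0 0 0 0 0 0;0 0 0 0 0 0 0;0 0 0 0 0 0 0",
)

```text
time_s: 4.3
tcp_pos: [0.6102, 0.1684, 0.0126]
tool_rot: [[-0.165, 0.986, -0.006], [0.986, 0.165, -0.007], [-0.006, -0.007, -1.0]]
wrist_force: [0.0, 0.6, 0.7]
finger_gap: 0.0856
```

```bash
python3 -c "
from h import *
R=flat(-169.75); delta((.6065,.180,.02),R)"
```

```text
t 4.3 shift cm [-0.37  1.16  0.74] turn [ 0.007 -0.006  0.013] | tcp [0.6102 0.1684 0.0126] F [0.  0.6 0.7] M [-0.03 -0.    0.02] gap 0.0856
```

>>> move_arm(
  steps="-0.1 0.4 0.3 0 0 0.003 0;-0.1 0.3 0.2 0.002 -0.002 0.003 0;-0.1 0.2 0.1 0.002 -0.002 0 0;0 0 0 0 0 0 0;0 0 0 0 0 0 0;0 0 0 0 0 0 0;0 0 0 0 0 0 0;0 0 0 0 0 0 0;0 0 0 0 0 0 0;0 0 0 0 0 0 0",
)

```text
time_s: 5.3
tcp_pos: [0.6078, 0.1788, 0.0208]
tool_rot: [[-0.172, 0.985, 0.001], [0.985, 0.172, -0.002], [-0.002, 0.001, -1.0]]
wrist_force: [0.1, -0.2, -0.1]
finger_gap: 0.0857
```

```bash
python3 -c "
from h import *
R=flat(-169.75); delta((.6065,.180,.02),R)"
```

```text
t 5.3 shift cm [-0.13  0.12 -0.08] turn [0.002 0.001 0.006] | tcp [0.6078 0.1788 0.0208] F [ 0.1 -0.2 -0.1] M [-0.01  0.04  0.04] gap 0.0857
```

>>> move_arm(
  steps="-0.1 0.1 -0.1 0 0 0.005 0;0 0 0 0 0 0 0;0 0 0 0 0 0 1;0 0 0 0 0 0 1;0 0 0 0 0 0 1;0 0 0 0 0 0 1;0 0 0 0 0 0 1;0 0 0 0 0 0 1;0 0 0 0 0 0 1;0 0 0 0 0 0 1",
)

```text
time_s: 6.3
tcp_pos: [0.6068, 0.1799, 0.0197]
tool_rot: [[-0.177, 0.984, 0.001], [0.984, 0.177, -0.002], [-0.002, 0.001, -1.0]]
wrist_force: [-0.1, -0.1, -0.5]
finger_gap: 0.0112
```

```bash
python3 -c "
from h import *
R=flat(-169.75); delta((.6065,.180,.02),R);grab('wrist','w3')"
```

```text
t 6.3 shift cm [-0.03  0.01  0.03] turn [0.002 0.001 0.001] | tcp [0.6068 0.1799 0.0197] F [-0.1 -0.1 -0.5] M [0.01 0.03 0.01] gap 0.0112
```

View pics/w3.png

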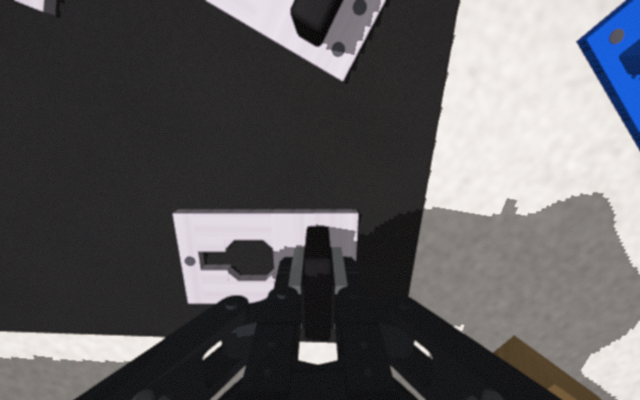

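Plate B is gripped and square to the jaws. Its corners are at (173,210), (358,211) and (188,303), and the slot centreline is at row ~260. I'll compute its offset in the tool frame.

```bash
cat >> h.py <<'E'
def intool(f,uvs,zt,s=None):
    """image points lying on the tool-frame plane z=zt -> tool-frame xy (m)"""
    s=s or ctrl.read_state(); R=np.array(s['tool_rot']); t=s['tcp_pos']
    for u,v in uvs:
        o,d=ray(f,u,v); o=R.T@(o-t); d=R.T@d; print((u,v),((o+d*(zt-o[2])/d[2])[:2]*1000).round(1))
E
python3 -c "
from h import *
f=pickle.load(open('w3.pkl','rb'))
for zt in (.012,.0137): intool(f,[(173,211),(357,211),(188,303),(200,260),(250,259)],zt)
"
```

```text
(173, 211) [ 28.2 -75.2]
(357, 211) [28.1 21. ]
(188, 303) [-29.7 -75.7]
(200, 260) [ -1.  -64.9]
(250, 259) [ -0.4 -37.1]
(173, 211) [ 27.5 -76.1]
(357, 211) [27.4 21.2]
(188, 303) [-31.  -76.5]
(200, 260) [ -2.  -65.7]
(250, 259) [ -1.4 -37.5]
```

Plate offset is under 1 mm in the tool, with the plate top about 12.5 mm ahead of the TCP. Lifting and carrying it to stud 3.

>>> move_arm(
  steps="0 0 1 0 0 0 1;0 0 2 0 0 0 1;0 0 3 0 0 0 1;0 0 3 0 0 0 1;0 0 3 0 0 0 1;0 0 2 0 0 0 1;0 0 1 0 0 0 1;0 0 0 0 0 0 1;0 0 0 0 0 0 1;0 0 0 0 0 0 1",
)

```text
time_s: 7.35
tcp_pos: [0.6028, 0.1778, 0.1752]
tool_rot: [[-0.178, 0.984, -0.005], [0.984, 0.178, -0.005], [-0.004, -0.006, -1.0]]
wrist_force: [0.6, -0.1, -1.0]
finger_gap: 0.0113
```

```bash
python3 -c "
from h import *
delta(board(3,.037,.06,.019,-.0007),RB)"
```

```text
t 7.35 shift cm [  3.99 -44.09  -5.57] turn [-0.018  0.344 -0.232] | tcp [0.6028 0.1778 0.1752] F [ 0.6 -0.1 -1. ] M [ 0.01 -0.02 -0.01] gap 0.0113
```

>>> move_arm(
  steps="0.4 -2 0 0 0.034 -0.023 1;0.4 -4 0 0 0.034 -0.023 1;0.4 -5 0 0 0.034 -0.023 1;0.4 -5 0 0 0.034 -0.023 1;0.4 -5 0 0 0.034 -0.023 1;0.4 -5 0 0 0.034 -0.023 1;0.4 -5 0 0 0.034 -0.023 1;0.4 -4 0 0 0.034 -0.023 1;0.4 -3 0 0 0.034 -0.023 1;0.4 -2 0 0 0.034 -0.023 1",
)

```text
time_s: 8.35
tcp_pos: [0.632, -0.2256, 0.1626]
tool_rot: [[0.054, 0.929, -0.365], [0.998, -0.039, 0.047], [0.03, -0.367, -0.93]]
wrist_force: [1.2, -0.8, -1.4]
finger_gap: 0.0115
```

```bash
python3 -c "
from h import *
delta(board(3,.037,.06,.019,-.0007),RB)"
```

```text
t 8.35 shift cm [ 1.07 -3.75 -4.31] turn [-0.031 -0.025 -0.001] | tcp [ 0.632  -0.2256  0.1626] F [ 1.2 -0.8 -1.4] M [-0.01 -0.57  0.07] gap 0.0115
```

>>> move_arm(
  steps="0.3 -0.9 -1 -0.008 -0.006 0 1;0.3 -0.9 -1 -0.008 -0.006 0 1;0.2 -0.8 -1 -0.008 -0.006 0 1;0.2 -0.4 -0.6 -0.006 -0.005 0 1;0 0 -0.2 0 0 0 1;0 0 0 0 0 0 1;0 0 0 0 0 0 1;0 0 0 0 0 0 1;0 0 0 0 0 0 1;0 0 0 0 0 0 1",
)

```text
time_s: 9.35
tcp_pos: [0.6418, -0.2531, 0.1171]
tool_rot: [[0.048, 0.937, -0.345], [0.999, -0.044, 0.019], [0.003, -0.346, -0.938]]
wrist_force: [0.5, 0.7, -2.0]
finger_gap: 0.0113
```

```bash
python3 -c "
from h import *
delta(board(3,.037,.06,.019,-.0007),RB)
delta(board(3,.037,.015,.019,-.0007),RB)"
```

```text
t 9.35 shift cm [ 0.1  -1.    0.25] turn [-0.003 -0.004 -0.006] | tcp [ 0.6418 -0.2531  0.1171] F [ 0.5  0.7 -2. ] M [-0.04 -0.49 -0.01] gap 0.0113
t 9.35 shift cm [-1.44 -0.92 -3.98] turn [-0.003 -0.004 -0.006] | tcp [ 0.6418 -0.2531  0.1171] F [ 0.5  0.7 -2. ] M [-0.04 -0.49 -0.01] gap 0.0113
```

>>> move_arm(
  steps="0 -0.4 0 -0.001 -0.002 -0.003 1;0 -0.4 0 -0.001 -0.002 -0.003 1;0 -0.2 0 0 0 0 1;-0.3 0 -0.8 0 0 0 1;-0.3 0 -0.9 0 0 0 1;-0.3 0 -0.8 0 0 0 1;-0.2 0 -0.4 0 0 0 1;0 0 0 0 0 0 1;0 0 0 0 0 0 1;0 0 0 0 0 0 1",
)

```text
time_s: 10.35
tcp_pos: [0.6288, -0.2644, 0.0848]
tool_rot: [[0.055, 0.938, -0.343], [0.998, -0.051, 0.02], [0.001, -0.343, -0.939]]
wrist_force: [0.6, 0.1, -2.3]
finger_gap: 0.0113
```

```bash
python3 -c "
from h import *
delta(board(3,.037,.015,.019,-.0007),RB)
grab('wrist','w4')
a=cv2.imread('pics/w4.png'); cv2.imwrite('pics/w4b.png',cv2.resize(a[60:380,120:460],(800,600),interpolation=cv2.INTER_CUBIC))"
```

```text
t 10.35 shift cm [-0.14  0.21 -0.76] turn [-0.001 -0.001  0.001] | tcp [ 0.6288 -0.2644  0.0848] F [ 0.6  0.1 -2.3] M [-0.05 -0.55 -0.01] gap 0.0113
```

View pics/w4b.png

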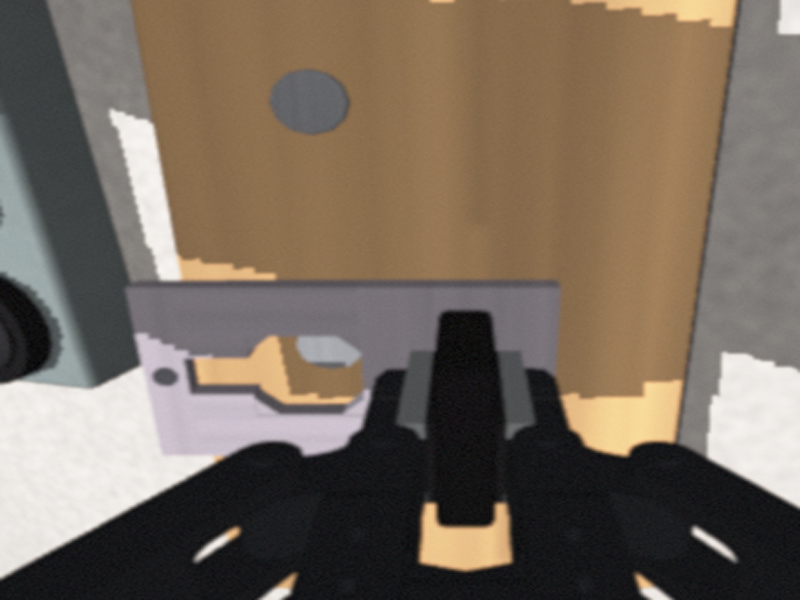

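The stud head shows through the keyhole's large end, slightly towards +y. That matches the computed 2 mm correction. Correcting, then lowering.

>>> move_arm(
  steps="0 0.1 0 0 0 0 1;0 0.1 0 0 0 0 1;0 0 0 0 0 0 1;-0.1 0 -0.4 0 0 0 1;0 0 -0.3 0 0 0 1;0 0 0 0 0 0 1;0 0 0 0 0 0 1;0 0 0 0 0 0 1;0 0 0 0 0 0 1;0 0 0 0 0 0 1",
)

```text
time_s: 11.4
tcp_pos: [0.6287, -0.2621, 0.0781]
tool_rot: [[0.055, 0.939, -0.341], [0.999, -0.051, 0.019], [0.001, -0.341, -0.94]]
wrist_force: [-1.0, 0.1, -1.0]
finger_gap: 0.0114
```

```bash
python3 -c "
from h import *
delta(board(3,.037,.0,.019,-.0007),RB)
s=ctrl.read_state();f=grab('wrist','w5')
R=s['tool_rot'];t=s['tcp_pos']
# where head centre should be seen vs predicted
p=np.array(HEAD[3]);print('head in tool mm',(R.T@(p-t)*1000).round(1),'px',proj(f,p))
for q in ([-.0007,-.037,.0125],[-.0007,-.059,.0125],[-.0007,-.024,.0125]): print(proj(f,t+R@np.array(q)))
a=cv2.imread('pics/w5.png'); cv2.imwrite('pics/w5b.png',cv2.resize(a[170:320,160:360],(800,600),interpolation=cv2.INTER_CUBIC))"
```

```text
t 11.4 shift cm [-0.64  0.01 -1.5 ] turn [-0.001  0.001  0.001] | tcp [ 0.6287 -0.2621  0.0781] F [-1.   0.1 -1. ] M [-0.02 -0.49  0.07] gap 0.0114
head in tool mm [ -1.  -37.9  22.7] px [252.1961 250.7345]
[250.1037 259.2064]
[210.5628 259.2552]
[273.4625 259.1775]
```

View pics/w5b.png

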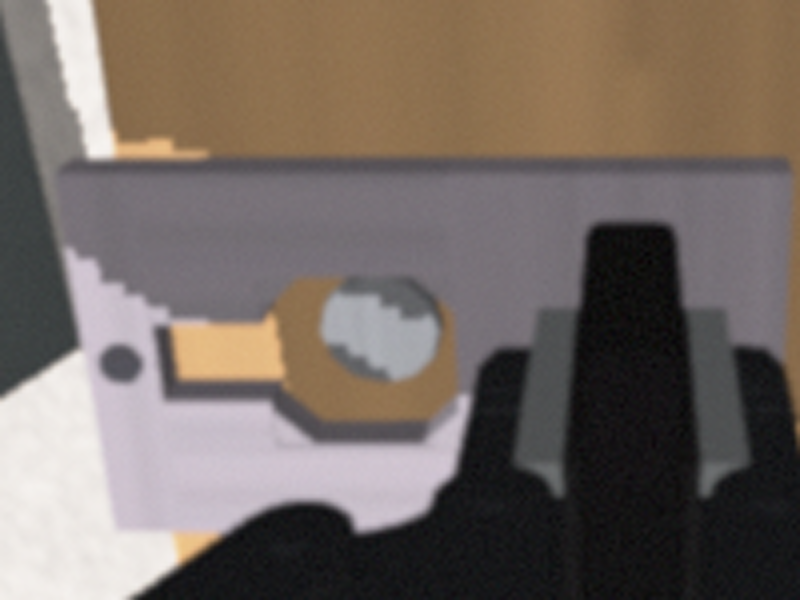

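The head sits inside the hole with clearance all round. Its centre is at about (255,252) against the hole's (251,259), and parallax explains the row offset. Lowering straight down the normal.

>>> move_arm(
  steps="-0.1 0 -0.3 0 0 0 1;-0.14 0 -0.38 0 0 0 1;-0.14 -0.03 -0.38 0 0 0 1;-0.1 0 -0.3 0 0 0 1;0 0 0 0 0 0 1;0 0 0 0 0 0 1;0 0 0 0 0 0 1;0 0 0 0 0 0 1;0 0 0 0 0 0 1;0 0 0 0 0 0 1",
)

```text
time_s: 12.45
tcp_pos: [0.6235, -0.2625, 0.0633]
tool_rot: [[0.055, 0.939, -0.34], [0.998, -0.051, 0.019], [0.001, -0.341, -0.94]]
wrist_force: [0.2, 0.0, -1.3]
finger_gap: 0.0113
```

```bash
python3 -c "
from h import *
delta(board(3,.037,.0,.019,-.0007),RB)"
```

```text
t 12.45 shift cm [-0.12  0.05 -0.02] turn [-0.001  0.001  0.001] | tcp [ 0.6235 -0.2625  0.0633] F [ 0.2  0.  -1.3] M [-0.04 -0.49  0.04] gap 0.0113
```

>>> move_arm(
  steps="-0.02 0 -0.05 0 0 0 1;0.3 -0.02 -0.11 0 0 0 1;0.4 -0.02 -0.14 0 0 0 1;0.4 -0.02 -0.14 0 0 0 1;0.4 -0.02 -0.14 0 0 0 1;0.2 0 -0.07 0 0 0 1;0 0 0 0 0 0 1;0 0 0 0 0 0 1;0 0 0 0 0 0 1;0 0 0 0 0 0 1",
)

```text
time_s: 13.45
tcp_pos: [0.6419, -0.263, 0.0557]
tool_rot: [[0.054, 0.939, -0.341], [0.999, -0.051, 0.02], [0.001, -0.341, -0.94]]
wrist_force: [0.4, -0.6, -3.3]
finger_gap: 0.0112
```

```bash
python3 -c "
from h import *
delta(board(3,.059,.0,.019,-.0007),RB)"
```

```text
t 13.45 shift cm [ 0.11 -0.01 -0.01] turn [-0.001  0.001  0.   ] | tcp [ 0.6419 -0.263   0.0557] F [ 0.4 -0.6 -3.3] M [ 0.01 -0.61  0.  ] gap 0.0112
```

>>> move_arm(
  steps="-0.03 0 -0.08 0 0 0 1;0.1 0 -0.03 0 0 0 1;0.15 -0.01 -0.05 0 0 0 1;0.15 -0.01 -0.05 0 0 0 1;0.1 -0.01 -0.03 0 0 0 1;0 0 0 0 0 0 1;0 0 0 0 0 0 1;0 0 0 0 0 0 1;0 0 0 0 0 0 1;0 0 0 0 0 0 1",
)

```text
time_s: 14.45
tcp_pos: [0.6454, -0.2635, 0.0537]
tool_rot: [[0.055, 0.937, -0.344], [0.999, -0.051, 0.02], [0.001, -0.345, -0.939]]
wrist_force: [-0.4, 0.7, -1.1]
finger_gap: 0.0113
```

```bash
python3 -c "
from h import *
delta(board(3,.059,.0,.019,-.0007),RB);s=ctrl.read_state();print((s['wrist_force']@np.c_[BX,BYv,BZ]).round(2))
grab('wrist','w6')
a=cv2.imread('pics/w6.png'); cv2.imwrite('pics/w6b.png',cv2.resize(a[170:320,160:360],(600,450),interpolation=cv2.INTER_CUBIC))"
```

```text
t 14.45 shift cm [-0.25  0.04  0.19] turn [-0.001 -0.003  0.001] | tcp [ 0.6454 -0.2635  0.0537] F [-0.4  0.7 -1.1] M [ 0.03 -0.21  0.01] gap 0.0113
[ 0.06 -0.66 -1.24]
```

View pics/w6b.png

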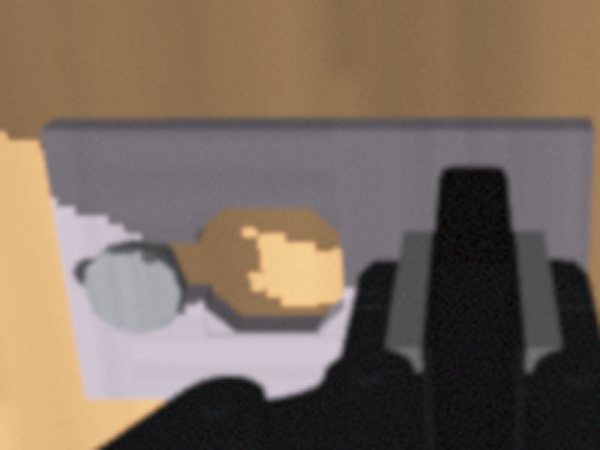

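>>> move_arm(
  steps="0.15 -0.01 -0.06 0 0 0 1;0.15 -0.01 -0.06 0 0 0 1;0.1 0 -0.04 0 0 0 1;0 0 0 0 0 0 1;0 0 0 0 0 0 1;0 0 0 0 0 0 1;0 0 0 0 0 0 1;0 0 0 0 0 0 1;0 0 0 0 0 0 1;0 0 0 0 0 0 1",
)

```text
time_s: 15.5
tcp_pos: [0.6454, -0.2635, 0.0528]
tool_rot: [[0.055, 0.933, -0.355], [0.999, -0.051, 0.021], [0.001, -0.355, -0.935]]
wrist_force: [-3.2, 0.7, 0.6]
finger_gap: 0.0116
```

```bash
python3 -c "
from h import *
delta(board(3,.059,.0,.019,-.0007),RB);s=ctrl.read_state();print((s['wrist_force']@np.c_[BX,BYv,BZ]).round(2))
f=grab('wrist','w7');R=s['tool_rot'];t=s['tcp_pos']
for z in (.0055,.0065):print('home head px',proj(f,t+R@np.array([-.0007,-.059,z])))
c,e,_=blob(f,205,267,25,lambda a,h:(h[:,:,1]<30)&(h[:,:,2]>100)&(h[:,:,0]>60)&(a[:,:,0]<a[:,:,1]));print(c,e)
print(f['frame'][265,195:215])
"
```

```text
t 15.5 shift cm [-0.24  0.04  0.28] turn [-0.002 -0.014  0.001] | tcp [ 0.6454 -0.2635  0.0528] F [-3.2  0.7  0.6] M [ 0.09  0.45 -0.01] gap 0.0116
[ 3.27 -0.53 -0.6 ]
home head px [206.1217 265.9569]
home head px [206.7723 264.9608]
[203.3253 265.8851] [25.3958 31.9147]
[[174 173 180]
 [168 169 175]
 [167 168 173]
 [166 170 175]
 [170 173 178]
 [174 175 182]
 [173 177 181]
 [170 172 179]
 [171 172 178]
 [168 170 177]
 [168 170 176]
 [170 170 176]
 [169 172 178]
 [170 171 177]
 [167 169 174]
 [168 169 175]
 [170 172 179]
 [168 170 176]
 [168 169 175]
 [168 169 175]]
```

It's against the stop: 3.3 N up-slope, no further travel, and the head at the slot end. Releasing and withdrawing along the normal.

>>> move_arm(
  steps="0 0 0 0 0 0 0.6;0 0 0 0 0 0 0.6;0 0 0 0 0 0 0.6;0 0 0 0 0 0 0.6;0.2 0 0.5 0 0 0 0.6;0.5 0 1.4 0 0 0 0.6;0.9 0 2.4 0 0 0 0.6;0.9 0 2.4 0 0 0 0.6;0.5 0 2 0 0 0 0.6;0 0 1 0 0 0 0.3",
)

```text
time_s: 16.55
tcp_pos: [0.6805, -0.2633, 0.1533]
tool_rot: [[0.054, 0.937, -0.345], [0.999, -0.05, 0.021], [0.002, -0.346, -0.938]]
wrist_force: [-0.4, 0.6, 0.3]
finger_gap: 0.0472
```

Run:
```python
from h import *
R=flat(161.85); delta((.5908,.3055,.15),R)
for o in plates(grab('top','t2'),.0075,th=85): print(o['grip'],o['yaw'],o['size'])
grab('wrist','w8')
a=cv2.imread('pics/w8.png');b=cv2.imread('pics/t2.png')
cv2.imwrite('pics/w8b.png',np.hstack([cv2.resize(a[60:360,80:480],(400,300)),cv2.resize(b[125:200,375:525],(600,300),interpolation=cv2.INTER_CUBIC)])[:,:800])
```

```text
t 16.55 shift cm [-8.97 56.88 -0.33] turn [-0.067 -0.348 -0.26 ] | tcp [ 0.6805 -0.2633  0.1533] F [-0.4  0.6  0.3] M [-0.04 -0.39 -0.04] gap 0.0472
[0.5897 0.3061] 161.88693 (np.float32(0.09649237), np.float32(0.05705776))
[0.4567 0.3085] 169.31508 (np.float32(0.09630086), np.float32(0.05684605))
```

View pics/w8b.png

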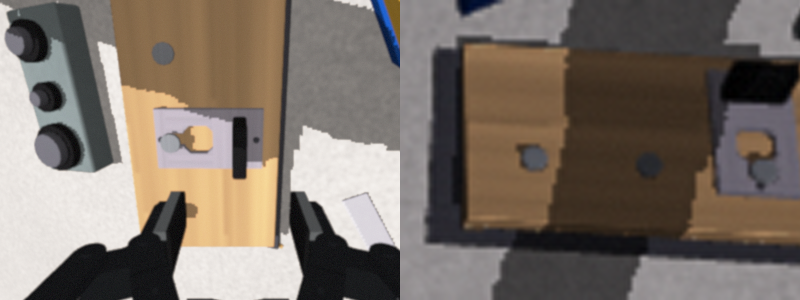

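Plate 1 is home on stud 3 and the other two are unmoved. Next, plate A.

>>> move_arm(
  steps="-0.4 3 1 -0.007 -0.034 -0.026 0.3;-0.8 5 1 -0.007 -0.034 -0.026 0.3;-0.8 5 0.5 -0.007 -0.034 -0.026 0;-0.8 5 0 -0.007 -0.034 -0.026 0;-0.8 5 0 -0.007 -0.034 -0.026 0;-0.8 5 0 -0.007 -0.034 -0.026 0;-0.8 5 0 -0.007 -0.034 -0.026 0;-0.8 5 0 -0.007 -0.034 -0.026 0;-0.8 5 0 -0.007 -0.034 -0.026 0;-0.8 4 0 -0.007 -0.034 -0.026 0",
)

```text
time_s: 17.65
tcp_pos: [0.591, 0.1972, 0.1662]
tool_rot: [[0.342, 0.939, -0.012], [0.94, -0.343, -0.002], [-0.006, -0.01, -1.0]]
wrist_force: [0.6, 1.0, -1.1]
finger_gap: 0.0855
```

```bash
python3 -c "
from h import *
R=flat(161.85); delta((.5908,.3055,.1),R)"
```

```text
t 17.65 shift cm [-0.02 10.83 -6.62] turn [ 0.003 -0.012  0.033] | tcp [0.591  0.1972 0.1662] F [ 0.6  1.  -1.1] M [ 0.07 -0.02  0.03] gap 0.0855
```

>>> move_arm(
  steps="0 3 -1 0 -0.003 0.007 0;0 2.5 -1 0 -0.003 0.007 0;0 2 -1.3 0 -0.003 0.007 0;0 1 -1.3 0 0 0 0;0 0.5 -1 0 0 0 0;0 0 -0.5 0 0 0 0;0 0 0 0 0 0 0;0 0 0 0 0 0 0;0 0 0 0 0 0 0;0 0 0 0 0 0 0",
)

```text
time_s: 18.65
tcp_pos: [0.5827, 0.2914, 0.0985]
tool_rot: [[0.316, 0.949, -0.012], [0.949, -0.316, -0.006], [-0.009, -0.009, -1.0]]
wrist_force: [0.2, -0.5, -0.1]
finger_gap: 0.0852
```

```bash
python3 -c "
from h import *
R=flat(161.85); delta((.5908,.3055,.0197),R)"
```

```text
t 18.65 shift cm [ 0.81  1.41 -7.88] turn [ 0.006 -0.012  0.005] | tcp [0.5827 0.2914 0.0985] F [ 0.2 -0.5 -0.1] M [ 0.03 -0.02 -0.06] gap 0.0852
```

>>> move_arm(
  steps="0.3 0.5 -0.6 0.002 -0.003 0.001 0;0.3 0.5 -1.2 0.002 -0.003 0.001 0;0.2 0.3 -1.3 0.002 -0.003 0.001 0;0 0 -1.3 0 -0.002 0.001 0;0 0 -1.2 0 0 0 0;0 0 -0.8 0 0 0 0;0 0 -0.4 0 0 0 0;0 0 0 0 0 0 0;0 0 0 0 0 0 0;0 0 0 0 0 0 0",
)

```text
time_s: 19.65
tcp_pos: [0.5912, 0.3049, 0.0238]
tool_rot: [[0.312, 0.95, -0.0], [0.95, -0.312, -0.0], [-0.0, -0.0, -1.0]]
wrist_force: [-0.2, -0.4, 0.3]
finger_gap: 0.0853
```

```bash
python3 -c "
from h import *
R=flat(161.85); delta((.5908,.3055,.0197),R)"
```

```text
t 19.65 shift cm [-0.04  0.06 -0.41] turn [ 0.    -0.     0.001] | tcp [0.5912 0.3049 0.0238] F [-0.2 -0.4  0.3] M [-0.    0.02  0.04] gap 0.0853
```

>>> move_arm(
  steps="0 0.05 -0.2 0 0 0 0;0 0 -0.2 0 0 0 0;0 0 0 0 0 0 1;0 0 0 0 0 0 1;0 0 0 0 0 0 1;0 0 0 0 0 0 1;0 0 0 0 0 0 1;0 0 0 0 0 0 1;0 0 0 0 0 0 1;0 0 0 0 0 0 1",
)

```text
time_s: 20.65
tcp_pos: [0.5923, 0.3061, 0.0215]
tool_rot: [[0.313, 0.95, 0.003], [0.95, -0.313, 0.002], [0.003, 0.002, -1.0]]
wrist_force: [0.4, 0.6, 0.6]
finger_gap: 0.0113
```

```bash
cat >> h.py <<'E'
def heldfit(f,zt=.0125):
    """near-edge row and keyhole-end edge of the held plate, from the rectified tool plane z=zt"""
    s=ctrl.read_state(); R=s['tool_rot']; t=s['tcp_pos']; k=.00025
    c=[(.035,-.085),(.035,-.015),(-.02,-.085)]; P=lambda a:proj(f,t+R@np.array([a[0],a[1],zt]))
    c.append((-.02,-.015)); src=np.float32([P(a) for a in c]); W,H=280,220
    return cv2.warpPerspective(f['frame'],cv2.getPerspectiveTransform(src,np.float32([(0,0),(W,0),(0,H),(W,H)])),(W,H),flags=cv2.INTER_CUBIC)
def edges(f):
    g=heldfit(f).mean(2); h=g[40:100,40:80]  # cols: tool y -75..; rows: tool x 35-.25*row
    col=g[:,60:260].mean(1); r=np.argmax(np.diff(cv2.GaussianBlur(col[:,None],(1,5),0)[:,0])[:80]); 
    row=g[60:200].mean(0); c=np.argmax(np.diff(cv2.GaussianBlur(row[:,None],(1,5),0)[:,0])[:90])
    print('near edge tool x mm',35-.25*(r+1),'(28)  end edge tool y mm',-85+.25*(c+1),'(-75)')
E
python3 -c "
from h import *
delta((.5908,.3055,.0197),flat(161.85)); edges(grab('wrist','w9')); 
f=pickle.load(open('w3.pkl','rb'))"
```

```text
t 20.65 shift cm [-0.15 -0.06 -0.18] turn [-0.002  0.003  0.001] | tcp [0.5923 0.3061 0.0215] F [0.4 0.6 0.6] M [0.01 0.07 0.  ] gap 0.0113
near edge tool x mm 26.75 (28)  end edge tool y mm -75.25 (-75)
```

>>> move_arm(
  steps="0 0 1 0 0 0 1;0 0 2 0 0 0 1;0 0 3 0 0 0 1;0 0 3 0 0 0 1;0 0 3 0 0 0 1;0 0 2 0 0 0 1;0 -1 1 0 0 -0.01 1;0 -2 0 0 0 -0.01 1;0 -3 0 0 0 -0.01 1;0 -4 0 0 0 -0.01 1",
)

```text
time_s: 21.7
tcp_pos: [0.586, 0.2044, 0.176]
tool_rot: [[0.344, 0.939, -0.005], [0.939, -0.344, 0.001], [-0.0, -0.005, -1.0]]
wrist_force: [1.1, -0.8, -2.4]
finger_gap: 0.0111
```

```bash
python3 -c "
from h import *
delta(board(2,.038,.06,.0207,-.001),RB)"
```

```text
t 21.7 shift cm [  6.22 -39.17  -5.52] turn [0.07  0.338 0.294] | tcp [0.586  0.2044 0.176 ] F [ 1.1 -0.8 -2.4] M [-0.12 -0.08  0.01] gap 0.0111
```

>>> move_arm(
  steps="0.7 -5 0 0.007 0.034 0.033 1;0.7 -5 0 0.007 0.034 0.033 1;0.7 -5 0 0.007 0.034 0.033 1;0.7 -5 0 0.007 0.034 0.033 1;0.7 -4.5 0 0.007 0.034 0.033 1;0.7 -4 -0.5 0.007 0.034 0.033 1;0.7 -3 -1 0.007 0.034 0.033 1;0.5 -2 -1 0.007 0.034 0.03 1;0.3 -1 -1 0.007 0.034 0.03 1;0 0 -0.5 0.004 0.02 0 1",
)

```text
time_s: 22.7
tcp_pos: [0.6223, -0.1779, 0.1215]
tool_rot: [[0.069, 0.928, -0.366], [0.997, -0.072, 0.004], [-0.023, -0.365, -0.931]]
wrist_force: [0.5, 0.2, -2.6]
finger_gap: 0.0109
```

```bash
python3 -c "
from h import *
delta(board(2,.038,.06,.0207,-.001),RB)"
```

```text
t 22.7 shift cm [ 2.59 -0.94 -0.08] turn [ 0.021 -0.026  0.015] | tcp [ 0.6223 -0.1779  0.1215] F [ 0.5  0.2 -2.6] M [ 0.06 -0.63  0.01] gap 0.0109
```

>>> move_arm(
  steps="0.6 -0.2 0 0.005 -0.007 0.004 1;0.8 -0.3 0 0.006 -0.008 0.004 1;0.7 -0.3 0 0.006 -0.007 0.004 1;0.4 -0.1 0 0.003 -0.004 0.002 1;0 0 0 0 0 0 1;0 0 0 0 0 0 1;0 0 0 0 0 0 1;0 0 0 0 0 0 1;0 0 0 0 0 0 1;0 0 0 0 0 0 1",
)

```text
time_s: 23.7
tcp_pos: [0.6477, -0.1844, 0.1219]
tool_rot: [[0.052, 0.939, -0.341], [0.999, -0.048, 0.02], [0.003, -0.341, -0.94]]
wrist_force: [0.3, -0.2, -1.9]
finger_gap: 0.0115
```

```bash
python3 -c "
from h import *
delta(board(2,.038,.018,.0207,-.001),RB)"
```

```text
t 23.7 shift cm [-1.38 -0.21 -4.06] turn [-0.003  0.001 -0.002] | tcp [ 0.6477 -0.1844  0.1219] F [ 0.3 -0.2 -1.9] M [-0.05 -0.53  0.05] gap 0.0115
```

>>> move_arm(
  steps="-0.2 -0.1 -0.6 -0.001 0 -0.001 1;-0.3 -0.1 -0.9 -0.001 0 0 1;-0.35 0 -1 0 0 0 1;-0.3 0 -0.8 0 0 0 1;-0.15 0 -0.4 0 0 0 1;0 0 0 0 0 0 1;0 0 0 0 0 0 1;0 0 0 0 0 0 1;0 0 0 0 0 0 1;0 0 0 0 0 0 1",
)

```text
time_s: 24.7
tcp_pos: [0.6328, -0.1868, 0.0809]
tool_rot: [[0.053, 0.938, -0.342], [0.999, -0.05, 0.019], [0.001, -0.342, -0.94]]
wrist_force: [-0.5, -0.4, -2.0]
finger_gap: 0.011
```

```bash
cat >> h.py <<'E'
def look(k,name):
    s=ctrl.read_state();f=grab('wrist',name);R=s['tool_rot'];t=s['tcp_pos'];p=np.array(HEAD[k])
    print('head in tool mm',(R.T@(p-t)*1000).round(1),'px',proj(f,p).round(1)); print('hole px',proj(f,t+R@np.array([-.001,-.037,.0145])).round(1))
    a=cv2.imread(f'pics/{name}.png'); cv2.imwrite(f'pics/{name}b.png',cv2.resize(a[170:320,160:360],(600,450),interpolation=cv2.INTER_CUBIC))
    edges(f)
E
python3 -c "
from h import *
delta(board(2,.038,.0,.0207,-.001),RB); look(2,'w10')"
```

```text
t 24.7 shift cm [-0.51  0.06 -1.65] turn [-0.001 -0.    -0.001] | tcp [ 0.6328 -0.1868  0.0809] F [-0.5 -0.4 -2. ] M [-0.   -0.57 -0.01] gap 0.011
head in tool mm [ -0.7 -37.2  25.5] px [254.4 248. ]
hole px [250.9 257.9]
near edge tool x mm 26.75 (28)  end edge tool y mm -77.0 (-75)
```

View pics/w10b.png

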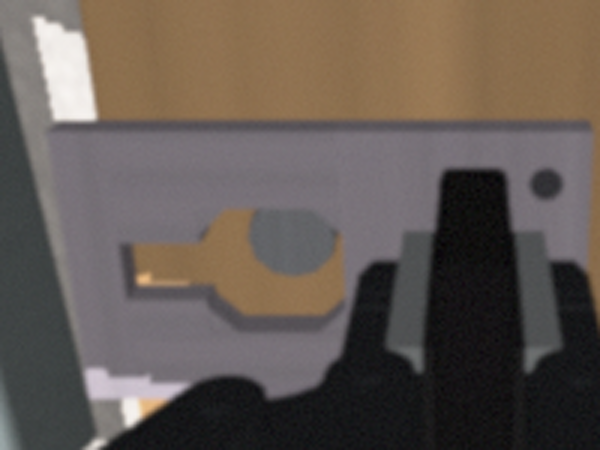

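The head is inside the hole, its centre about (257,248), within 1.5 mm of the hole centre. Adding 1.2 mm down-slope and lowering.

>>> move_arm(
  steps="0 0.05 -0.3 0 0 0 1;-0.15 0 -0.42 0 0 0 1;-0.15 0 -0.42 0 0 0 1;-0.13 0 -0.36 0 0 0 1;0 0 0 0 0 0 1;0 0 0 0 0 0 1;0 0 0 0 0 0 1;0 0 0 0 0 0 1;0 0 0 0 0 0 1;0 0 0 0 0 0 1",
)

```text
time_s: 25.75
tcp_pos: [0.6284, -0.1862, 0.0648]
tool_rot: [[0.053, 0.938, -0.341], [0.999, -0.05, 0.019], [0.001, -0.342, -0.94]]
wrist_force: [-0.1, -0.1, -2.0]
finger_gap: 0.0113
```

```bash
python3 -c "
from h import *
delta(board(2,.0392,.0,.0207,-.001),RB)"
```

```text
t 25.75 shift cm [ 0.04 -0.   -0.08] turn [-0.001  0.    -0.001] | tcp [ 0.6284 -0.1862  0.0648] F [-0.1 -0.1 -2. ] M [-0.04 -0.51 -0.04] gap 0.0113
```

>>> move_arm(
  steps="-0.03 0 -0.09 0 0 0 1;0.3 -0.02 -0.11 0 0 0 1;0.4 -0.02 -0.15 0 0 0 1;0.4 -0.02 -0.15 0 0 0 1;0.4 -0.02 -0.15 0 0 0 1;0.3 -0.02 -0.11 0 0 0 1;0.2 0 -0.07 0 0 0 1;0 0 0 0 0 0 1;0 0 0 0 0 0 1;0 0 0 0 0 0 1",
)

```text
time_s: 26.75
tcp_pos: [0.6498, -0.1871, 0.0555]
tool_rot: [[0.053, 0.938, -0.342], [0.999, -0.049, 0.019], [0.001, -0.342, -0.94]]
wrist_force: [0.5, -0.1, -2.0]
finger_gap: 0.0112
```

```bash
cat >> h.py <<'E'
def fb():
    s=ctrl.read_state();print('F board axes',(s['wrist_force']@np.c_[BX,BYv,BZ]).round(2))
E
python3 -c "
from h import *
delta(board(2,.0619,.0,.0207,-.001),RB);fb()"
```

```text
t 26.75 shift cm [ 0.03 -0.03  0.07] turn [-0.001 -0.    -0.001] | tcp [ 0.6498 -0.1871  0.0555] F [ 0.5 -0.1 -2. ] M [ 0.02 -0.47 -0.  ] gap 0.0112
F board axes [-1.16  0.04 -1.66]
```

>>> move_arm(
  steps="0.15 -0.01 -0.07 0 0 0 1;0.15 -0.01 -0.07 0 0 0 1;0.15 -0.01 -0.07 0 0 0 1;0.1 0 -0.04 0 0 0 1;0 0 0 0 0 0 1;0 0 0 0 0 0 1;0 0 0 0 0 0 1;0 0 0 0 0 0 1;0 0 0 0 0 0 1;0 0 0 0 0 0 1",
)

```text
time_s: 27.75
tcp_pos: [0.6498, -0.1872, 0.0541]
tool_rot: [[0.053, 0.933, -0.356], [0.999, -0.049, 0.019], [0.001, -0.356, -0.934]]
wrist_force: [-3.7, 0.5, 1.0]
finger_gap: 0.0113
```

```bash
python3 -c "
from h import *
delta(board(2,.0619,.0,.0207,-.001),RB);fb()
f=grab('wrist','w11');s=ctrl.read_state();R=s['tool_rot'];t=s['tcp_pos']
print('home head px',proj(f,t+R@np.array([-.001,-.059,.0075])))
a=cv2.imread('pics/w11.png'); cv2.imwrite('pics/w11b.png',cv2.resize(a[170:320,160:360],(600,450),interpolation=cv2.INTER_CUBIC))
"
```

```text
t 27.75 shift cm [ 0.03 -0.02  0.21] turn [-0.002 -0.015 -0.002] | tcp [ 0.6498 -0.1872  0.0541] F [-3.7  0.5  1. ] M [ 0.15  0.53 -0.06] gap 0.0113
F board axes [ 3.81 -0.31 -0.31]
home head px [207.5054 264.4791]
```

View pics/w11b.png

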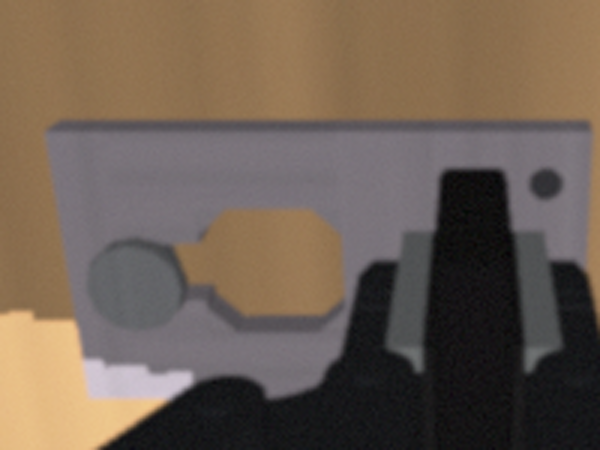

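Home: hard stop at 3.8 N, head over the slot's closed end. Releasing.

>>> move_arm(
  steps="0 0 0 0 0 0 0.6;0 0 0 0 0 0 0.6;0 0 0 0 0 0 0.6;0 0 0 0 0 0 0.6;0.2 0 0.5 0 0 0 0.6;0.5 0 1.4 0 0 0 0.6;0.9 0 2.4 0 0 0 0.6;0.9 0 2.4 0 0 0 0.6;0.5 0 2.4 0 0 0 0.6;0 0 2 0 0 0 0.3",
)

```text
time_s: 28.8
tcp_pos: [0.6849, -0.187, 0.1678]
tool_rot: [[0.052, 0.936, -0.347], [0.999, -0.048, 0.02], [0.002, -0.348, -0.938]]
wrist_force: [0.2, -0.1, 0.5]
finger_gap: 0.0476
```

Run:
```python
from h import *
for o in plates(grab('top','t3'),.0075,th=85): print(o['grip'],o['yaw'],o['size'])
R=flat(169.5); delta((.4578,.308,.15),R)
f=pickle.load(open('t3.pkl','rb'))
print('drift of hung plates: ')
import numpy as np
a=pickle.load(open('t2.pkl','rb'))['frame'].astype(int);b=f['frame'].astype(int)
```

```text
[0.4566 0.3085] 169.43898 (np.float32(0.096423246), np.float32(0.057042513))
t 28.85 shift cm [-22.86  49.52  -2.17] turn [-0.043 -0.347 -0.129] | tcp [ 0.6864 -0.1872  0.1717] F [1.  1.2 2.8] M [-0.06 -0.41  0.02] gap 0.0553
drift of hung plates:
```

>>> move_arm(
  steps="-0.8 2.5 0.5 -0.004 -0.035 -0.013 0.3;-2 4.2 0 -0.004 -0.035 -0.013 0;-2.2 4.4 0 -0.004 -0.035 -0.013 0;-2.2 4.4 0 -0.004 -0.035 -0.013 0;-2.2 4.4 0 -0.004 -0.035 -0.013 0;-2.2 4.4 0 -0.004 -0.035 -0.013 0;-2.2 4.4 0 -0.004 -0.035 -0.013 0;-2.2 4.4 0 -0.004 -0.035 -0.013 0;-2 4.2 0 -0.004 -0.035 -0.013 0;-1.5 3 0 -0.004 -0.03 -0.012 0",
)

```text
time_s: 29.85
tcp_pos: [0.4907, 0.2203, 0.1815]
tool_rot: [[0.203, 0.979, 0.033], [0.979, -0.204, 0.008], [0.014, 0.031, -0.999]]
wrist_force: [0.5, -0.1, 0.4]
finger_gap: 0.0854
```

```bash
python3 -c "
from h import *
R=flat(169.5); delta((.4575,.308,.1),R)"
```

```text
t 29.85 shift cm [-3.32  8.77 -8.15] turn [-0.008  0.033  0.022] | tcp [0.4907 0.2203 0.1815] F [ 0.5 -0.1  0.4] M [ 0.04 -0.03  0.04] gap 0.0854
```

>>> move_arm(
  steps="-0.8 2.2 -1 -0.002 0.01 0.007 0;-0.6 1.8 -1.5 -0.002 0.01 0.007 0;-0.4 1.2 -1.6 -0.002 0.01 0.005 0;-0.3 0.6 -1.6 0 0.005 0 0;0 0.3 -1 0 0 0 0;0 0 -0.5 0 0 0 0;0 0 0 0 0 0 0;0 0 0 0 0 0 0;0 0 0 0 0 0 0;0 0 0 0 0 0 0",
)

```text
time_s: 30.85
tcp_pos: [0.4676, 0.2909, 0.111]
tool_rot: [[0.174, 0.985, 0.005], [0.985, -0.175, 0.009], [0.01, 0.003, -1.0]]
wrist_force: [-0.1, 0.5, -0.0]
finger_gap: 0.0854
```

```bash
python3 -c "
from h import *
R=flat(169.5); delta((.4575,.308,.0197),R)"
```

```text
t 30.85 shift cm [-1.01  1.71 -9.13] turn [-0.009  0.005 -0.008] | tcp [0.4676 0.2909 0.111 ] F [-0.1  0.5 -0. ] M [0.02 0.03 0.02] gap 0.0854
```

>>> move_arm(
  steps="-0.4 0.6 -0.6 -0.003 0.002 -0.002 0;-0.3 0.6 -1.2 -0.003 0.002 -0.002 0;-0.2 0.4 -1.5 -0.002 0.001 -0.002 0;0 0 -1.5 0 0 -0.002 0;0 0 -1.5 0 0 0 0;0 0 -1 0 0 0 0;0 0 -0.6 0 0 0 0;0 0 -0.2 0 0 0 0;0 0 0 0 0 0 0;0 0 0 0 0 0 0",
)

```text
time_s: 31.85
tcp_pos: [0.4555, 0.3108, 0.0219]
tool_rot: [[0.18, 0.984, -0.002], [0.984, -0.18, 0.001], [0.001, -0.002, -1.0]]
wrist_force: [1.1, -0.6, 0.4]
finger_gap: 0.0853
```

```bash
python3 -c "
from h import *
R=flat(169.5); delta((.4575,.308,.0197),R)"
```

```text
t 31.85 shift cm [ 0.2  -0.28 -0.22] turn [-0.001 -0.002 -0.002] | tcp [0.4555 0.3108 0.0219] F [ 1.1 -0.6  0.4] M [-0.02 -0.03  0.07] gap 0.0853
```

>>> move_arm(
  steps="0.1 -0.2 -0.1 0 0 0 0;0.1 -0.15 -0.1 0 0 0 0;0 0 0 0 0 0 0;0 0 0 0 0 0 1;0 0 0 0 0 0 1;0 0 0 0 0 0 1;0 0 0 0 0 0 1;0 0 0 0 0 0 1;0 0 0 0 0 0 1;0 0 0 0 0 0 1",
)

```text
time_s: 32.85
tcp_pos: [0.4591, 0.3074, 0.0218]
tool_rot: [[0.181, 0.983, 0.001], [0.983, -0.181, 0.003], [0.004, 0.001, -1.0]]
wrist_force: [0.2, -0.1, -0.9]
finger_gap: 0.0113
```

```bash
python3 -c "
from h import *
delta((.4575,.308,.0197),flat(169.5)); edges(grab('wrist','w12'))"
```

```text
t 32.85 shift cm [-0.16  0.06 -0.21] turn [-0.003  0.001 -0.001] | tcp [0.4591 0.3074 0.0218] F [ 0.2 -0.1 -0.9] M [-0.04  0.05 -0.04] gap 0.0113
near edge tool x mm 28.0 (28)  end edge tool y mm -75.0 (-75)
```

>>> move_arm(
  steps="0 0 0 0 0 0 1;0 0 1.5 0 0 0 1;0 0 3 0 0 0 1;0 0 3 0 0 0 1;0 0 3 0 0 0 1;0 0 2 0 0 0 1;0 0 1 0 0 0 1;0 0 0 0 0 0 1;0 0 0 0 0 0 1;0 0 0 0 0 0 1",
)

```text
time_s: 33.9
tcp_pos: [0.4554, 0.304, 0.1566]
tool_rot: [[0.18, 0.984, -0.007], [0.984, -0.18, -0.004], [-0.005, -0.006, -1.0]]
wrist_force: [0.1, -0.2, -1.9]
finger_gap: 0.0113
```

```bash
python3 -c "
from h import *
edges(grab('wrist','w13'));delta(board(1,.039,.06,.0207,-.001),RB)"
```

```text
near edge tool x mm 28.25 (28)  end edge tool y mm -62.5 (-75)
t 33.95 shift cm [ 19.79 -41.57  -3.6 ] turn [0.046 0.339 0.125] | tcp [0.4552 0.3038 0.1564] F [-0.8  0.2 -2.7] M [ 0.01 -0.06 -0.03] gap 0.0111
```

>>> move_arm(
  steps="0.8 -2 0.6 0.004 0.032 0.012 1;1.6 -3.6 0.6 0.004 0.032 0.012 1;2.2 -4.5 0.4 0.004 0.034 0.012 1;2.2 -4.5 0 0.004 0.034 0.012 1;2.2 -4.5 0 0.004 0.034 0.012 1;2.2 -4.5 0 0.004 0.034 0.012 1;2.2 -4.5 0 0.004 0.034 0.012 1;2 -4.2 0 0.004 0.034 0.012 1;1.6 -3.2 0 0.004 0.034 0.012 1;0.8 -1.5 0 0.004 0.034 0.012 1",
)

```text
time_s: 34.95
tcp_pos: [0.6272, -0.0732, 0.1629]
tool_rot: [[0.042, 0.931, -0.363], [0.999, -0.038, 0.017], [0.002, -0.364, -0.931]]
wrist_force: [0.1, 1.1, -1.4]
finger_gap: 0.011
```

```bash
python3 -c "
from h import *
delta(board(1,.039,.06,.0207,-.0005),RB)"
```

```text
t 34.95 shift cm [ 2.59 -3.91 -4.24] turn [-0.004 -0.023 -0.013] | tcp [ 0.6272 -0.0732  0.1629] F [ 0.1  1.1 -1.4] M [ 0.01 -0.62 -0.03] gap 0.011
```

>>> move_arm(
  steps="0.6 -0.8 -0.6 -0.001 -0.006 -0.003 1;0.6 -0.9 -1 -0.001 -0.006 -0.003 1;0.5 -0.8 -1.1 -0.001 -0.006 -0.003 1;0.3 -0.4 -0.8 0 -0.003 -0.003 1;0 0 -0.4 0 0 0 1;0 0 0 0 0 0 1;0 0 0 0 0 0 1;0 0 0 0 0 0 1;0 0 0 0 0 0 1;0 0 0 0 0 0 1",
)

```text
time_s: 35.95
tcp_pos: [0.6468, -0.1001, 0.1168]
tool_rot: [[0.051, 0.937, -0.346], [0.999, -0.047, 0.02], [0.003, -0.346, -0.938]]
wrist_force: [-0.4, 0.7, -2.0]
finger_gap: 0.0108
```

```bash
python3 -c "
from h import *
delta(board(1,.039,.06,.0207,-.0005),RB)
delta(board(1,.039,.018,.0207,-.0005),RB)"
```

```text
t 35.95 shift cm [ 0.63 -1.23  0.37] turn [-0.003 -0.004 -0.003] | tcp [ 0.6468 -0.1001  0.1168] F [-0.4  0.7 -2. ] M [-0.05 -0.49  0.  ] gap 0.0108
t 35.95 shift cm [-0.8  -1.15 -3.58] turn [-0.003 -0.004 -0.003] | tcp [ 0.6468 -0.1001  0.1168] F [-0.4  0.7 -2. ] M [-0.05 -0.49  0.  ] gap 0.0108
```

>>> move_arm(
  steps="0.2 -0.5 0 -0.001 -0.002 -0.001 1;0.2 -0.4 0 -0.001 -0.001 -0.001 1;0.1 -0.2 -0.2 -0.001 -0.001 -0.001 1;-0.3 0 -0.8 0 0 0 1;-0.35 0 -1 0 0 0 1;-0.35 0 -0.9 0 0 0 1;-0.2 0 -0.5 0 0 0 1;0 0 0 0 0 0 1;0 0 0 0 0 0 1;0 0 0 0 0 0 1",
)

```text
time_s: 36.95
tcp_pos: [0.6382, -0.1124, 0.0792]
tool_rot: [[0.054, 0.938, -0.343], [0.999, -0.051, 0.018], [-0.001, -0.344, -0.939]]
wrist_force: [-0.0, 0.7, -2.2]
finger_gap: 0.0113
```

```bash
python3 -c "
from h import *
delta(board(1,.039,.018,.0207,-.0005),RB)"
```

```text
t 36.95 shift cm [0.06 0.08 0.18] turn [ 0.    -0.002  0.   ] | tcp [ 0.6382 -0.1124  0.0792] F [-0.   0.7 -2.2] M [ 0.01 -0.59  0.01] gap 0.0113
```

>>> move_arm(
  steps="0.05 0.08 0.15 0 0 0 1;0 0 0 0 0 0 1;0 0 0 0 0 0 1;0 0 0 0 0 0 1;0 0 0 0 0 0 1;0 0 0 0 0 0 1;0 0 0 0 0 0 1;0 0 0 0 0 0 1;0 0 0 0 0 0 1;0 0 0 0 0 0 1",
)

```text
time_s: 37.95
tcp_pos: [0.64, -0.1113, 0.0821]
tool_rot: [[0.054, 0.939, -0.34], [0.999, -0.051, 0.018], [-0.0, -0.341, -0.94]]
wrist_force: [-0.3, -0.2, -2.5]
finger_gap: 0.011
```

```bash
python3 -c "
from h import *
delta(board(1,.039,.0,.0207,-.0005),RB);look(1,'w14')"
```

```text
t 37.95 shift cm [-0.74  0.   -1.8 ] turn [0.    0.001 0.   ] | tcp [ 0.64   -0.1113  0.0821] F [-0.3 -0.2 -2.5] M [-0.01 -0.52 -0.02] gap 0.011
head in tool mm [ -0.9 -39.8  27.6] px [250.7 246.6]
hole px [250.9 257.9]
near edge tool x mm 28.0 (28)  end edge tool y mm -80.25 (-75)
```

View pics/w14b.png

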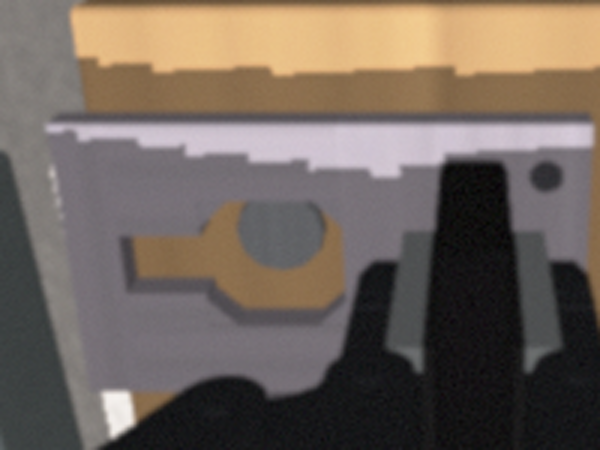

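The head is inside the hole, centre about (254,246), within 1.5 mm of the hole centre. Lowering.

>>> move_arm(
  steps="-0.15 0 -0.25 0 0 0 1;-0.2 0 -0.45 0 0 0 1;-0.18 0 -0.45 0 0 0 1;-0.15 0 -0.4 0 0 0 1;0 0 -0.05 0 0 0 1;0 0 0 0 0 0 1;0 0 0 0 0 0 1;0 0 0 0 0 0 1;0 0 0 0 0 0 1;0 0 0 0 0 0 1",
)

```text
time_s: 39.0
tcp_pos: [0.6325, -0.1113, 0.0644]
tool_rot: [[0.054, 0.939, -0.341], [0.999, -0.051, 0.018], [-0.0, -0.341, -0.94]]
wrist_force: [0.1, -0.6, -2.0]
finger_gap: 0.0113
```

```bash
python3 -c "
from h import *
delta(board(1,.0385,.0,.0207,-.0005),RB);fb()"
```

```text
t 39.0 shift cm [-0.03  0.01 -0.02] turn [0.    0.001 0.   ] | tcp [ 0.6325 -0.1113  0.0644] F [ 0.1 -0.6 -2. ] M [-0.01 -0.53  0.01] gap 0.0113
F board axes [-0.82  0.61 -1.86]
```

>>> move_arm(
  steps="-0.02 0 -0.06 0 0 0 1;0.3 -0.02 -0.11 0 0 0 1;0.4 -0.02 -0.15 0 0 0 1;0.4 -0.02 -0.15 0 0 0 1;0.4 -0.02 -0.15 0 0 0 1;0.3 -0.02 -0.11 0 0 0 1;0.2 0 -0.07 0 0 0 1;0 0 0 0 0 0 1;0 0 0 0 0 0 1;0 0 0 0 0 0 1",
)

```text
time_s: 40.0
tcp_pos: [0.6537, -0.1123, 0.0555]
tool_rot: [[0.054, 0.938, -0.342], [0.999, -0.051, 0.018], [-0.0, -0.342, -0.94]]
wrist_force: [0.3, -0.5, -2.5]
finger_gap: 0.0111
```

```bash
python3 -c "
from h import *
delta(board(1,.0619,.0,.0207,-.0005),RB);fb()"
```

```text
t 40.0 shift cm [ 0.05 -0.01  0.08] turn [ 0. -0.  0.] | tcp [ 0.6537 -0.1123  0.0555] F [ 0.3 -0.5 -2.5] M [-0.03 -0.44 -0.  ] gap 0.0111
F board axes [-1.15  0.52 -2.29]
```

>>> move_arm(
  steps="0.15 -0.01 -0.07 0 0 0 1;0.15 -0.01 -0.07 0 0 0 1;0.15 -0.01 -0.07 0 0 0 1;0.1 0 -0.04 0 0 0 1;0 0 0 0 0 0 1;0 0 0 0 0 0 1;0 0 0 0 0 0 1;0 0 0 0 0 0 1;0 0 0 0 0 0 1;0 0 0 0 0 0 1",
)

```text
time_s: 41.0
tcp_pos: [0.6537, -0.1122, 0.0542]
tool_rot: [[0.053, 0.933, -0.356], [0.999, -0.05, 0.018], [-0.001, -0.356, -0.934]]
wrist_force: [-3.8, -0.4, 1.6]
finger_gap: 0.0113
```

```bash
python3 -c "
from h import *
delta(board(1,.0619,.0,.0207,-.0005),RB);fb();grab('wrist','w15');grab('top','t4')"
```

```text
t 41.0 shift cm [ 0.04 -0.02  0.21] turn [-0.    -0.015 -0.001] | tcp [ 0.6537 -0.1122  0.0542] F [-3.8 -0.4  1.6] M [ 0.08  0.57 -0.02] gap 0.0113
F board axes [4.08 0.59 0.25]
```

Same stop signature at 4 N up-slope. Releasing and withdrawing, then checking all three.

>>> move_arm(
  steps="0 0 0 0 0 0 0.6;0 0 0 0 0 0 0.6;0 0 0 0 0 0 0.6;0 0 0 0 0 0 0.6;0.2 0 0.5 0 0 0 0.6;0.5 0 1.4 0 0 0 0.6;0.9 0 2.4 0 0 0 0.6;0.9 -0.5 2.4 0 0 0 0.6;0.5 -1.5 2.4 0 0 0 0.6;0 -2 2 0 -0.03 0 0.6",
)

```text
time_s: 42.1
tcp_pos: [0.6893, -0.148, 0.1671]
tool_rot: [[0.047, 0.947, -0.319], [0.999, -0.043, 0.021], [0.007, -0.32, -0.947]]
wrist_force: [-0.2, -0.5, -0.7]
finger_gap: 0.0344
```

>>> move_arm(
  steps="-1 -2 0.5 0 -0.03 0 0.6;-2 -2.5 0 0 -0.04 0.005 0.6;-3 -2 0 0 -0.05 0.005 0.6;-3.5 -1.5 0 0 -0.05 0.01 0.6;-3.5 -1 0 0 -0.05 0.01 0.6;-3.5 -0.5 0 0 -0.05 0.01 1;-3 0 0 0 -0.04 0.01 1;-2 0 0 0 -0.02 0 1;-1 0 0 0 0 0 1;0 0 0 0 0 0 1",
)

```text
time_s: 43.1
tcp_pos: [0.4589, -0.2515, 0.1813]
tool_rot: [[0.001, 0.999, 0.036], [1.0, -0.001, 0.006], [0.006, 0.036, -0.999]]
wrist_force: [1.1, 0.4, 0.4]
finger_gap: -0.0
```

Run:
```python
from h import *
print(plates(grab('top','t5'),.0075,th=85))
delta((.41,-.225,.12),flat(180))
f=grab('wrist','w16')
a=cv2.imread('pics/w16.png');b=cv2.imread('pics/t5.png')
cv2.imwrite('pics/c16.png',np.vstack([cv2.resize(a,(480,300)),cv2.resize(b[125:205,375:515],(480,274),interpolation=cv2.INTER_CUBIC)]))
```

```text
[]
t 43.15 shift cm [-5.02  2.65 -6.14] turn [-0.006  0.038  0.001] | tcp [ 0.4602 -0.2515  0.1814] F [0.4 0.1 0.1] M [ 0.03  0.01 -0.01] gap 0.0003
```

View pics/c16.png

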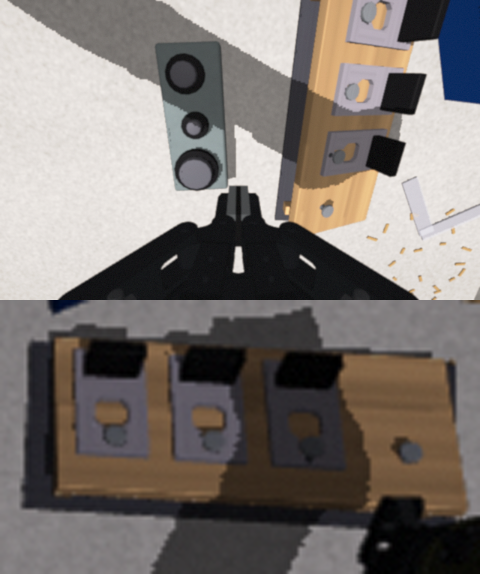

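All three plates are home with the stud heads over the slot ends, and only stud 4 is free. The keys in the wrist image are at about (244,99) medium, (260,167) small and (263,226) large. Triangulating them.

Run:
```python
from h import *
fs=[pickle.load(open(n+'.pkl','rb')) for n in('w1','w16')]
G={'m':[(188,107),(244,99)],'s':[(199,160),(260,167)],'l':[(203,207),(263,226)]}
for k,g in G.items():
    o1,d1=ray(fs[0],*g[0]);o2,d2=ray(fs[1],*g[1])
    t=np.linalg.lstsq(np.c_[d1,-d2],o2-o1,rcond=None)[0];print(k,(o1+t[0]*d1).round(4),(o2+t[1]*d2).round(4))
for z in(.045,.05,.055):
    P=[onz(fs[1],*G[k][1],z) for k in 'msl'];print(z,[p[:2].round(4) for p in P],np.linalg.norm(P[0]-P[2])*1000)
a=fs[1]['frame'][60:260,200:310];cv2.imwrite('pics/keys.png',cv2.resize(a,(330,600),interpolation=cv2.INTER_CUBIC)[:,:,::-1])
```

```text
m [ 0.3997 -0.1672  0.0261] [ 0.3998 -0.1679  0.0261]
s [ 0.4131 -0.2263  0.0442] [ 0.4131 -0.227   0.0444]
l [ 0.4125 -0.2856  0.046 ] [ 0.4126 -0.2852  0.0458]
0.045 [array([ 0.4035, -0.1679]), array([ 0.4132, -0.2268]), array([ 0.4124, -0.2856])] 118.03224305381931
0.05 [array([ 0.4044, -0.1679]), array([ 0.414 , -0.2257]), array([ 0.4132, -0.2834])] 115.85305524307417
0.055 [array([ 0.4054, -0.1679]), array([ 0.4148, -0.2246]), array([ 0.414 , -0.2812])] 113.67386743232908
```

View pics/keys.png

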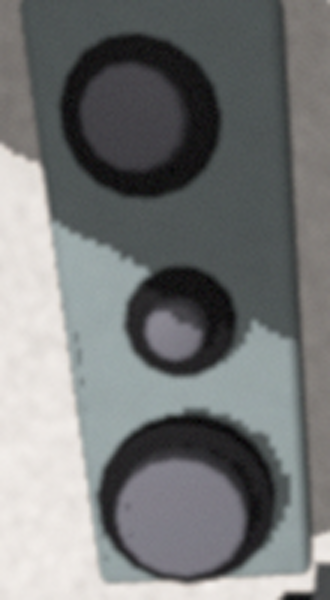

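Run:
```python
from h import *
f=pickle.load(open('w16.pkl','rb'))
G={'m':(244.3,98.7),'s':(258.3,171.3),'l':(260.7,232.7)}
for z in(.04,.05,.06,.07):
    P=[onz(f,*G[k],z) for k in 'msl'];print(z,[p[:2].round(4) for p in P],np.linalg.norm(P[0]-P[1])*1000,np.linalg.norm(P[1]-P[2])*1000)
ft=pickle.load(open('top0.pkl','rb'))
for n in ('m','s','l'): print(n,[proj(ft,onz(f,*G[n],z)).round(1) for z in(.04,.05,.06)])
# apparent disc diameters
for n,w in (('m',36),('s',20),('l',44)):
    for z in (.05,.06): print(n,z,1000*np.linalg.norm(onz(f,G[n][0]+w/2,G[n][1],z)-onz(f,G[n][0]-w/2,G[n][1],z)))
```

```text
0.04 [array([ 0.4028, -0.1677]), array([ 0.4106, -0.232 ]), array([ 0.4089, -0.295 ])] 64.82914897276824 63.0496833415487
0.05 [array([ 0.4047, -0.1677]), array([ 0.4122, -0.2297]), array([ 0.4106, -0.2904])] 62.478708749132544 60.763759275574635
0.06 [array([ 0.4066, -0.1676]), array([ 0.4139, -0.2273]), array([ 0.4123, -0.2858])] 60.128268525496836 58.47783520960056
0.07 [array([ 0.4085, -0.1676]), array([ 0.4155, -0.225 ]), array([ 0.414 , -0.2812])] 57.77782830186116 56.19191114362647
m [array([429.2, 236.3]), array([430.1, 235.5]), array([431. , 234.7])]
s [array([453.3, 233.5]), array([453.5, 232.8]), array([453.7, 232.1])]
l [array([477. , 234.4]), array([476.6, 233.7]), array([476.1, 232.9])]
m 0.05 29.780817700206573
m 0.06 28.660467532657695
s 0.05 17.91411881607708
s 0.06 17.24019218924228
l 0.05 42.266337701745925
l 0.06 40.67628403020091
```

Key tops are at z≈0.053, which makes the spacings and cap diameters come out right: small (0.413,-0.229), medium (0.405,-0.168), large (0.411,-0.289). Moving over the small key.

>>> move_arm(
  steps="-0.7 0.4 -0.6 0 0.008 0 1;-1 0.5 -1.2 0 0.01 0 1;-1 0.5 -1.6 0 0.01 0 1;-0.8 0.4 -1.6 0 0.008 0 1;-0.6 0.2 -1.5 0 0 0 1;-0.2 0.1 -1.2 0 0 0 1;0 0 -0.8 0 0 0 1;0 0 -0.3 0 0 0 1;0 0 0 0 0 0 1;0 0 0 0 0 0 1",
)

```text
time_s: 44.2
tcp_pos: [0.4277, -0.2241, 0.0884]
tool_rot: [[-0.009, 1.0, 0.012], [1.0, 0.009, 0.009], [0.009, 0.012, -1.0]]
wrist_force: [0.2, -0.3, 0.5]
finger_gap: -0.0002
```

```bash
python3 -c "
from h import *
delta((.4128,-.229,.061),flat(180))"
```

```text
t 44.2 shift cm [-1.49 -0.49 -2.74] turn [-0.009  0.012 -0.009] | tcp [ 0.4277 -0.2241  0.0884] F [ 0.2 -0.3  0.5] M [0.02 0.05 0.02] gap -0.0002
```

>>> move_arm(
  steps="-0.5 -0.2 0 -0.003 0.004 -0.003 1;-0.5 -0.2 0 -0.003 0.004 -0.003 1;-0.4 -0.1 0 -0.003 0.004 -0.003 1;0 0 -0.4 0 0 0 1;0 0 -0.6 0 0 0 1;0 0 -0.5 0 0 0 1;0 0 -0.2 0 0 0 1;0 0 0 0 0 0 1;0 0 0 0 0 0 1;0 0 0 0 0 0 1",
)

```text
time_s: 45.2
tcp_pos: [0.4135, -0.2302, 0.0709]
tool_rot: [[0.002, 1.0, 0.001], [1.0, -0.002, -0.002], [-0.002, 0.001, -1.0]]
wrist_force: [-0.1, 0.2, -1.0]
finger_gap: 0.0002
```

```bash
python3 -c "
from h import *
delta((.4128,-.229,.061),flat(180))"
```

```text
t 45.2 shift cm [-0.07  0.12 -0.99] turn [0.002 0.001 0.002] | tcp [ 0.4135 -0.2302  0.0709] F [-0.1  0.2 -1. ] M [0.07 0.02 0.02] gap 0.0002
```

>>> move_arm(
  steps="0 0.1 -0.3 0 0 0 1;0 0 -0.4 0 0 0 1;0 0 -0.4 0 0 0 1;0 0 -0.4 0 0 0 1;0 0 -0.3 0 0 0 1;0 0 -0.3 0 0 0 1;0 0 -0.3 0 0 0 1;0 0 -0.3 0 0 0 1;0 0 -0.3 0 0 0 1;0 0 -0.3 0 0 0 1",
)

```text
time_s: 46.2
tcp_pos: [0.4139, -0.2291, 0.0584]
tool_rot: [[-0.002, 1.0, 0.018], [1.0, 0.002, -0.02], [-0.02, 0.018, -1.0]]
wrist_force: [-5.5, 3.5, 42.2]
finger_gap: -0.0003
```

```bash
python3 -c "
from h import *
delta((.4128,-.229,.061),flat(180))"
```

```text
t 46.2 shift cm [-0.11  0.01  0.26] turn [ 0.02   0.018 -0.002] | tcp [ 0.4139 -0.2291  0.0584] F [-5.5  3.5 42.2] M [ 0.77  1.1  -0.01] gap -0.0003
```

Bottomed at TCP z=0.058 with 42 N, well over the 5 N spring. Raising and going to the medium key with a gentler press.

>>> move_arm(
  steps="0 0 0.8 -0.005 -0.005 0 1;0 0 1 0 0 0 1;0 0 0.6 0.005 0.005 0 1;-0.2 1.2 0 0.005 0.005 0 1;-0.2 1.6 0 0 0 0 1;-0.2 1.6 0 0 0 0 1;-0.2 1 0 0 0 0 1;0 0.4 0 0 0 0 1;0 0 0 0 0 0 1;0 0 0 0 0 0 1",
)

```text
time_s: 47.2
tcp_pos: [0.4048, -0.165, 0.0822]
tool_rot: [[-0.005, 1.0, 0.013], [1.0, 0.005, -0.013], [-0.014, 0.013, -1.0]]
wrist_force: [-0.6, 0.4, 0.2]
finger_gap: 0.0003
```

```bash
python3 -c "
from h import *
delta((.405,-.168,.066),flat(180))"
```

```text
t 47.2 shift cm [ 0.02 -0.3  -1.62] turn [ 0.014  0.013 -0.005] | tcp [ 0.4048 -0.165   0.0822] F [-0.6  0.4  0.2] M [ 0.01 -0.03 -0.04] gap 0.0003
```

>>> move_arm(
  steps="0 -0.15 -0.3 0.006 0.006 -0.002 1;0 -0.15 -0.4 0.006 0.006 -0.002 1;0 0 -0.4 0 0 0 1;0 0 -0.4 0 0 0 1;0 0 -0.4 0 0 0 1;0 0 -0.3 0 0 0 1;0 0 -0.3 0 0 0 1;0 0 -0.25 0 0 0 1;0 0 -0.2 0 0 0 1;0 0 -0.15 0 0 0 1",
)

```text
time_s: 48.2
tcp_pos: [0.4052, -0.1704, 0.0589]
tool_rot: [[0.002, 1.0, 0.012], [1.0, -0.002, -0.008], [-0.008, 0.012, -1.0]]
wrist_force: [-1.6, 0.9, 13.7]
finger_gap: -0.0002
```

```bash
python3 -c "
from h import *
delta((.405,-.168,.066),flat(180))"
```

```text
t 48.2 shift cm [-0.02  0.24  0.71] turn [0.008 0.012 0.002] | tcp [ 0.4052 -0.1704  0.0589] F [-1.6  0.9 13.7] M [ 0.21  0.3  -0.  ] gap -0.0002
```

>>> move_arm(
  steps="0 0 -0.2 0 0 0 1;0 0 0.9 0 0 0 1;0 0 1 0 0 0 1;0 0 0.6 0.003 0.004 0 1;0.1 -2 0 0.003 0.004 0 1;0.15 -3 0 0 0 0 1;0.15 -3 0 0 0 0 1;0.1 -2 0 0 0 0 1;0 -1 0 0 0 0 1;0 -0.3 0 0 0 0 1",
)

```text
time_s: 49.2
tcp_pos: [0.4095, -0.2853, 0.0839]
tool_rot: [[-0.005, 1.0, 0.004], [1.0, 0.005, -0.004], [-0.004, 0.004, -1.0]]
wrist_force: [1.0, -0.4, -0.7]
finger_gap: 0.0002
```

```bash
python3 -c "
from h import *
delta((.411,-.289,.066),flat(180))"
```

```text
t 49.2 shift cm [ 0.15 -0.37 -1.79] turn [ 0.004  0.004 -0.005] | tcp [ 0.4095 -0.2853  0.0839] F [ 1.  -0.4 -0.7] M [ 0.02  0.   -0.01] gap 0.0002
```

>>> move_arm(
  steps="0.1 -0.2 -0.3 0 0 0 1;0 -0.1 -0.4 0 0 0 1;0 0 -0.45 0 0 0 1;0 0 -0.45 0 0 0 1;0 0 -0.4 0 0 0 1;0 0 -0.3 0 0 0 1;0 0 -0.3 0 0 0 1;0 0 -0.25 0 0 0 1;0 0 -0.2 0 0 0 1;0 0 -0.2 0 0 0 1",
)

```text
time_s: 50.2
tcp_pos: [0.411, -0.2843, 0.0588]
tool_rot: [[-0.014, 1.0, 0.006], [1.0, 0.014, -0.012], [-0.013, 0.006, -1.0]]
wrist_force: [-3.3, 0.8, 20.6]
finger_gap: -0.0002
```

```bash
python3 -c "
from h import *
delta((.411,-.289,.066),flat(180))"
```

```text
t 50.2 shift cm [ 0.   -0.47  0.72] turn [ 0.012  0.006 -0.014] | tcp [ 0.411  -0.2843  0.0588] F [-3.3  0.8 20.6] M [ 0.27  0.74 -0.02] gap -0.0002
```

>>> move_arm(
  steps="0 0 -0.2 0 0 0 1;0 0 0.9 0 0 0 1;0 0 1.5 0 0 0 1;0 0 2 0 0 0 1;0 0 2 0 0 0 1;0 0 2 0 0 0 1;0 0 1.5 0 0 0 1;0 0 0.5 0 0 0 1;0 0 0 0 0 0 1;0 0 0 0 0 0 1",
)

```text
time_s: 51.2
tcp_pos: [0.4106, -0.2811, 0.1659]
tool_rot: [[-0.019, 1.0, 0.006], [1.0, 0.019, -0.012], [-0.012, 0.006, -1.0]]
wrist_force: [-0.6, 0.4, -0.5]
finger_gap: 0.0001
```

Run:
```python
from h import *
delta((.411,-.289,.066),flat(180))
f=grab('top','t6');grab('wrist','w17');a=pickle.load(open('t5.pkl','rb'))
# compare hung plates/keys before and after
d=cv2.absdiff(a['frame'],f['frame']).max(2); print('board diff >40 px (studs1-3 area):',int((d[135:180,390:480]>40).sum()))
b=cv2.imread('pics/t6.png');w=cv2.imread('pics/w17.png')
cv2.imwrite('pics/c17.png',np.vstack([cv2.resize(w,(480,300)),cv2.resize(b[125:255,375:515],(323,300),interpolation=cv2.INTER_CUBIC)]) if 0 else np.hstack([cv2.resize(w,(480,300)),cv2.resize(b[125:255,375:515],(320,300),interpolation=cv2.INTER_CUBIC)]))
```

```text
t 51.2 shift cm [ 0.04 -0.79 -9.99] turn [ 0.012  0.006 -0.019] | tcp [ 0.4106 -0.2811  0.1659] F [-0.6  0.4 -0.5] M [ 0.02  0.   -0.03] gap 0.0001
board diff >40 px (studs1-3 area): 442
```

View pics/c17.png

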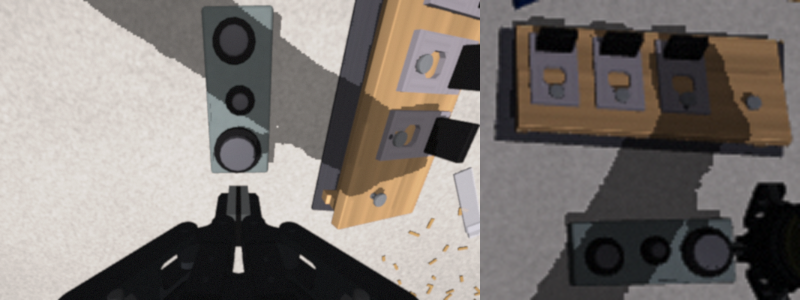

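Three plates are hung, the keys are up again and the arm is clear. The pixel differences on the board look like shadow. Handing in.

```bash
python3 -c "
from workcell import ctrl
print(ctrl.hand_in())"
```

```text
the job is handed in; nothing more can be done
None
```

I hung all three plates that were on the mat, on studs 3, 2 and 1. Then I pressed the small, medium and large keys in that order and handed the job in at about 51 s of the 210 s. No verdict was reported.

- **Plates:** Each plate was pushed down the slope until it stopped against its stud, with 3–4 N on the wrist. In the last pictures every stud head sits over the closed end of its slot. I judged flatness only by eye and did not measure it after release.
- **Keys:** All three went to the bottom of their travel, with the tool stopping at z ≈ 0.059 m each time. Wrist forces were 42 N (small), 14 N (medium) and 21 N (large). The key travel itself could not be read; in the last picture all three looked up again.
- **Small-key force:** The 42 N was more than I intended. It came through the closed fingertips, and the 40 N limit is stated for the arm and gripper body, so I don't expect it to count.
- **Disagreements:** In the wrist pictures the stud heads showed about 2 mm further down-slope than my first estimate, so I corrected for that before lowering plates two and three. My automatic edge check on the held plate misread the keyhole end, up to 12 mm off while plate three was held, so I went by the pictures instead. A before/after image comparison of the board flagged 442 changed pixels, which I put down to the arm's moving shadow.
- **Left alone:** I did not touch the block, tape, bin or coloured look-alikes. I did not measure their positions again at the end.

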